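# Set the cut-off board's length stop and butt the board against it

## Task

Set the cut-off board for the next cut: press down the rubber pad in the middle of the black sliding length stop to free its brake, slide it left along the fence until it butts against the aluminium setup stop with the round thumb knob, and let the pad come up so that the brake grips again. Then push the timber board back against the fence and along it until its end meets the stop plate, so that it lies square against both. Only press and push with the fingers: never force the length stop while its brake grips, do not lift the board, and leave the setup stop and the tools lying about where they are.

Things in the scene. Friction and masses are not known exactly. Their poses are not given: they have to be found in the camera images.
- jig: cut-off board screwed to the bench: plywood base, 190 x 510 x 12 mm, with a straight aluminium fence along its far side. Origin on the bench top; jig x points from the robot's side to the fence, jig y to the left along the fence, z up. The base spans x -105..85 mm and y -265..245 mm. The fence's front face is at jig x = +40 mm, its back at +72 mm, its top 60 mm above the bench, with a 10 mm slot along the top; it runs y -255..245 mm with a 3 mm saw kerf at y = -60 mm
- length_stop (a joint): black sliding length stop on top of the fence, 84 mm long along the fence, 36 mm wide, between 60 and 94 mm above the bench. Value in m = jig y of its centre, grows to the left (+y), range 0..0.19, starts 0.03..0.07. A spring brake (holds 17 to 26 N) grips it unless its pad is pressed; then it slides with 1 to 2 N. It is at the setup stop when length_stop = setup_stop - 0.054
- release_pad (a joint): how far the pad of the length stop is pressed down, in m: 0 = up and brake gripping, full travel 0.006; the brake is free from about 0.001 on. A spring pushes it up: about 10 N start to move it, 13 N at full travel
- pad_top (a point): centre of the top of the rubber release pad in the middle of the length stop: pad 26 mm (jig x) x 44 mm (jig y), 86 mm above the bench when up, jig x = 56 mm. A solid end block stands at each end of it, 60 mm apart (inner faces at 30 mm along the fence from the pad's centre), 8 mm higher than the pad's top; a fingertip standing on the pad may push against them
- stop_face (a point): centre of the right-hand face (towards -y, 42 mm right of the length stop's centre) of the stop plate, which hangs from the length stop in front of the fence: plate 6 mm thick along jig y, jig x -5..39 mm, from 15 to 67 mm above the bench. The board's left end must meet this face. Axes as the jig's
- stop_nose (a point): centre of the length stop's left end face (42 mm left of its centre), which must touch the setup stop. Axes as the jig's
- setup_stop (a joint): aluminium setup stop locked on the fence left of the length stop, 24 mm long, 36 mm wide, between 60 and 84 mm above the bench, with a round black thumb knob on it up to 100 mm. Value in m = jig y of its centre; it differs from run to run (0.165..0.215) and is not to be moved
- setup_face (a point): centre of the right-hand face (12 mm right of its centre) of the setup stop. Axes as the jig's
- board_center (a point): centre, half-way up, of the loose timber board: 100 mm (its x) x 200 mm (its y, along the fence) x 38 mm high, 0.3 to 0.6 kg, sliding under a push of 2 to 6 N, lying on the plywood base with its top 50 mm above the bench, some 10 to 25 mm off the fence, right of the stop plate and turned by up to 0.06 rad. Lying against the fence its centre is at jig x = -10 mm; against the stop plate it is 100 mm right of stop_face
- screwdriver: screwdriver lying behind the jig, 200 mm long, along its y; leave it alone
- marker: marker lying to the right of the jig, 132 mm long, along its y; leave it alone
- tape_measure: tape measure standing to the right of the jig, 37 x 80 x 69 mm; leave it alone

How it is judged:
On the way, in this order (a step that is already met when the one before it is completed fails the run):
1. the length stop, freed by its pad, is pushed up to the setup stop (y of stop_nose in the frame of setup_face above -0.002 m and value of joint release_pad above 0.0004 m), for 0.1 s.
2. the pad is let up and the brake grips with the length stop at the setup stop (y of stop_nose in the frame of setup_face above -0.002 m and value of joint release_pad below 0.0006 m), for 0.2 s.
3. the board lies square against fence and stop plate (y of board_center in the frame of stop_face above -0.103 m and x of board_center in the frame of jig above -0.013 m and angle between the x axis of board_center and the x axis of jig, either way round below 0.025 rad), for 0.2 s.
At the end, for the whole second after the job is handed in: The length stop's nose is within 2 mm of the setup stop with its pad up; the board lies flat and at rest on the base, its end within 3 mm of the stop plate, its back edge within 3 mm of the fence, square to within 0.025 rad (all of step 2 and all of step 3 and y of board_center in the frame of stop_face below -0.097 m and z of board_center in the frame of jig below 0.034 m and angle between board_center's own z axis and vertical below 0.03 rad and linear speed of board below 0.01 m/s); the robot touches nothing.
It fails at once if the length stop is forced along while its brake grips (value of joint release_pad below 0.0002 m and y of stop_nose in the frame of setup_face below -0.003 m and (velocity of joint length_stop above 0.008 m/s or velocity of joint length_stop below -0.008 m/s)).
It fails at once if the board is lifted or tipped (z of board_center in the frame of jig above 0.041 m or angle between board_center's own z axis and vertical above 0.15 rad).
It fails at once if the setup stop is moved (distance of setup_face from where it was at the start of the episode above 0.003 m).
It fails at once if a tool lying about is moved (distance of any of screwdriver, marker, tape_measure from where it was at the start of the episode above 0.015 m).
It also fails if it takes over 72 s, if anything falls off the work surface, if the arm or the gripper's body presses on something with over 40 N, if the wrist force passes 120 N, or if a joint passes its speed limit or range.

## Robot

A 6-joint arm with a two-finger parallel gripper is mounted at the origin on a cart in front of the work surface, level with it; the furniture and walls round the work are solid. World frame = base frame: x ahead of the robot, y to its left, z up, the work surface at z = 0. Lengths are in m, angles in rad, forces in N, time in s.
With the tool pointing down it reaches from about 0.35 to 1 m from the base axis. Payload 7.1 kg.
Tool frame: the origin (TCP) lies midway between the tips of the shut fingers; the grasp point (between the pads) lies 19 mm behind it; z points along the fingers, y is the direction in which the jaws open and shut (so a half turn about z gives the same grasp; the last joint's range is limited). The gripper opens to 85 mm and grips with 20 to 120 N. Pads are 22 mm wide; open, the fingers measure 114 mm over their backs; the gripper's body (76 mm by 85 mm) begins 54 mm behind the grasp point. The pads swing forward as they close: fully open they stand 13 mm farther back than shut.
Start: joints at [-1.155, 0.423, 1.63, -0, 1.089, -0.019], TCP at [0.263, -0.567, 0.231] pointing down, gripper open.
Joint ranges: [-3, 3], [-0.9, 2.11], [0.09, 2.58], [-1.31, 4.45], [0.11, 2.69], [-2.54, 2.54]. Speed limits (rad/s): [2.39, 2.39, 3.01, 3.14, 3.14, 3.14].

## Interface

Orientations are given as a rotation vector (axis times angle).
In Python, from rig import env, imaging, ticket gives the robot as it stands.
- The arm moves only by the shell command python3 -m crank 'ROWS'. ROWS is JSON, a list of rows, each an object of numbers: "dx", "dy", "dz": the shift along the tool's x, y, z in units of 250 mm (1.0 is 250 mm); "rx", "ry", "rz": the turn, a rotation vector about the tool's x, y, z in units of pi/4 rad (1.0 is pi/4 rad); "grip": the opening, from -1 (shut) to 1 (fully open), so that 0 is half open. A call has 1 to 8 rows; each row is the pose to reach, as a shift and turn from the pose commanded when the call began, along the tool's axes at that moment; what a row does not reach only later rows make up. A row lasts 1/12 s, in which the tool goes at most 41.7 mm and 7.16 degrees, less where a joint would pass 70% of its speed; a pose out of reach is approached as far as the arm can. A call with a number of a shift or a turn outside -1 to 1 is refused whole. A call with a gripper value outside its range is refused whole. The fingers move at their own pace and stop on an object; the grip force is fixed at half the most. Time passes only in rows, so rows that repeat a pose let the fingers close. It gives the time, the measured TCP pose, the force and the opening at its end, in the units of the state.
- env.state(): the state, without advancing time (a new reading comes with each control period).
- imaging.camera(name): name is "scene" or "top" or "wrist"; returns a dict with "image" (384x512x3 uint8, red, green, blue), "intrinsics" (3x3 intrinsics, pixels), "R" (3x3) and "t" (3): a world point X has camera coordinates R X + t; the wrist camera has in their place "mount" (4x4, takes a point from camera to tool coordinates, whose origin is the TCP and whose axes are the flange's). Camera axes: x right, y down, z forward; pixel columns grow to the right and rows downward; lengths in m; the calibration is good to about 2 mm. A picture is of the moment at which its call begins: read the wrist's pose just before it. There is no depth.
- ticket.close_job(): hands the job in, once; it reports no verdict.
The state is a dict: "t": time; "q": joint angles; "joint_velocities": joint speeds; "joint_torque": joint torques, N m; "tcp_pos": TCP position; "orientation": TCP orientation; "contact_force": force on the tool from outside, world axes, zero at the start; "moment": the same for the moment, N m; "width": opening from 0.0 (shut) to 1.0 (fully open).
Only numpy, scipy, OpenCV 4.12 (cv2) and the standard library are available. Lean on these libraries where they do the work, as an engineer would, in place of code of your own. Each camera call takes 0.05 s, during which the arm holds its last target.

## Working session

There is one attempt and no reset: what is moved stays moved. The work goes in short steps, Python scripts to look and compute and a shell command to move; the robot and the scene stay as the last step left them, time stands still between calls to the robot, and variables do not carry over. Pictures are saved under pics/ and viewed, and the job is handed in when it is done.

```bash
ls; mkdir -p pics; python3 - <<'E'
from rig import env, imaging
import cv2
s=env.state();print(s)
for n in ["scene","top","wrist"]:
    c=imaging.camera(n);cv2.imwrite(f"pics/a_{n}.png",c["image"][:,:,::-1])
    print(n,c["intrinsics"],c.get("R"),c.get("t"),c.get("mount"))
E
```

```text
pics
{'t': 0.0, 'q': array([-1.15498873e+00,  4.23870281e-01,  1.63071383e+00, -2.16924784e-05,
        1.08859709e+00, -1.90024151e-02]), 'joint_velocities': array([ 1.38999276e-03, -7.75568395e-05,  1.34521469e-03,  1.43500044e-03,
        1.01973942e-03, -4.41523162e-05]), 'joint_torque': array([ 1.28209285e-04, -5.57385135e+01, -2.81737947e+01,  4.14500528e-05,
        7.35926471e-03, -1.37800188e-05]), 'tcp_pos': array([ 0.26306342, -0.56632172,  0.23051795]), 'orientation': array([-3.06612055e+00, -6.77310685e-01,  5.21156421e-04]), 'contact_force': array([ 0.43513856,  1.11435061, -0.00843838]), 'moment': array([-0.01022388,  0.0030097 ,  0.07465826]), 'width': 1.0004438087715413}
scene [[366.80819057   0.         258.5998761 ]
 [  0.         366.80819057 197.3666925 ]
 [  0.           0.           1.        ]] [[-8.61780823e-01 -5.07280117e-01 -8.33931349e-04]
 [-3.79529958e-01  6.45844510e-01 -6.62451416e-01]
 [ 3.36587022e-01 -5.70571425e-01 -7.49104416e-01]] [0.45297047 0.38015956 0.75717651] None
top [[353.05040969   0.         252.98094377]
 [  0.         353.05040969 193.90815522]
 [  0.           0.           1.        ]] [[-0.01052554 -0.99972378 -0.02101391]
 [-0.98884006  0.01352955 -0.1483654 ]
 [ 0.14860873  0.01921777 -0.98870932]] [-0.10962546  0.5928197   0.86688723] None
wrist [[299.79716552   0.         259.036208  ]
 [  0.         299.79716552 195.2677605 ]
 [  0.           0.           1.        ]] None None [[ 1.57530238e-03 -9.58898724e-01 -2.83744171e-01  7.15185194e-02]
 [ 9.99998628e-01  1.36528180e-03  9.37933762e-04 -5.19249153e-04]
 [-5.11992736e-04 -2.83745260e-01  9.58899560e-01 -1.43867824e-01]
 [ 0.00000000e+00  0.00000000e+00  0.00000000e+00  1.00000000e+00]]
```

View pics/a_top.png

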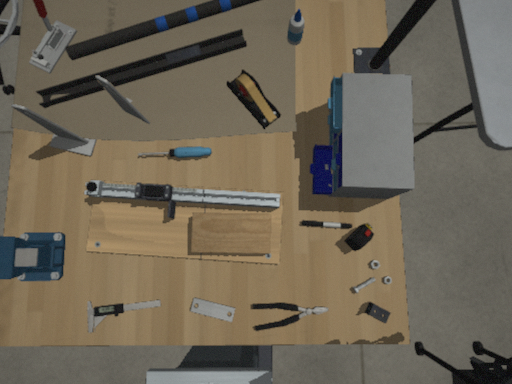

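View pics/a_scene.png

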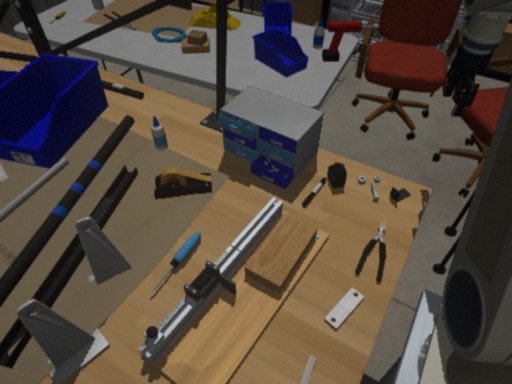

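View pics/a_wrist.png

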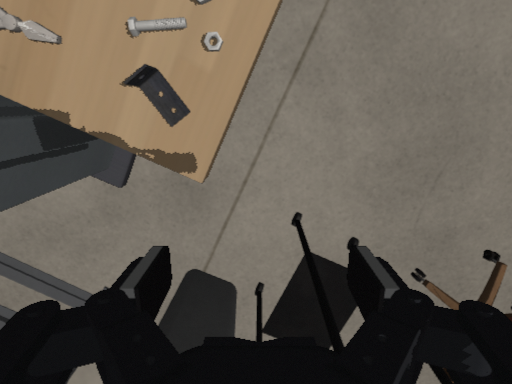

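The top view shows the fence running from about (88,187) to (280,200), the stop at about (154,191) and the board at about (231,233). I'll enlarge that part.

```bash
python3 - <<'E'
import cv2
im=cv2.imread("pics/a_top.png")
cv2.imwrite("pics/b1.png",cv2.resize(im[170:270,80:190],None,fx=6,fy=6,interpolation=cv2.INTER_CUBIC)[:600])
cv2.imwrite("pics/b2.png",cv2.resize(im[170:270,180:290],None,fx=6,fy=6,interpolation=cv2.INTER_CUBIC)[:600])
im=cv2.imread("pics/a_scene.png")
cv2.imwrite("pics/b3.png",cv2.resize(im[190:370,130:340],None,fx=3.3,fy=3.3,interpolation=cv2.INTER_CUBIC)[:600])
E
```

```text
(no output)
```

View pics/b1.png

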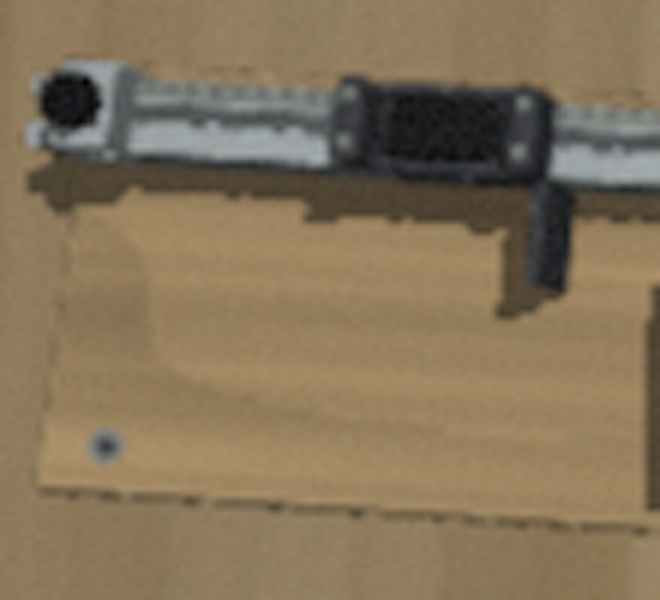

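View pics/b2.png

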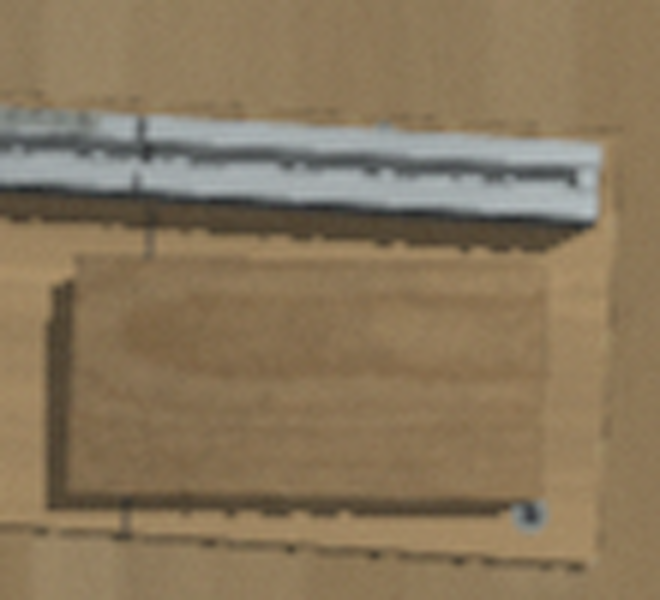

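View pics/b3.png

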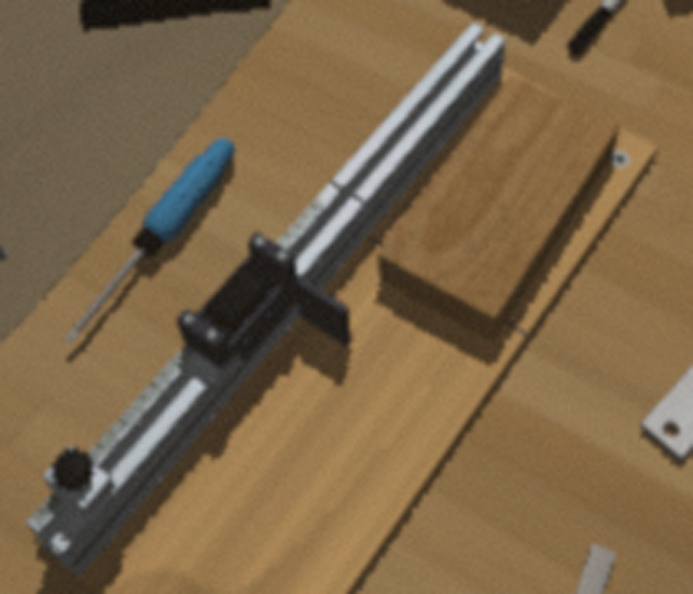

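```bash
cat > h.py <<'E'
import numpy as np
from rig import imaging
def ray(c,u,v,z):
    d=np.linalg.inv(c["intrinsics"])@[u,v,1]; R=c["R"];o=-R.T@c["t"];d=R.T@d
    return o+d*(z-o[2])/d[2]
def b(x,y,u0,v0,s=6): return (u0+(x+.5)/s-.5, v0+(y+.5)/s-.5)
E
python3 - <<'E'
from h import *
from scipy.optimize import least_squares
c=imaging.camera("top")
P=[((40,489),80,-105,245,12),((592,567),180,-105,-265,12),((617,128),180,85,-265,12),((597,220),180,40,-255,60),((601,146),180,72,-255,60)]
W=np.array([ray(c,*b(*p[0],p[1],170),p[4]/1e3)[:2] for p in P]);J=np.array([[p[2],p[3]] for p in P])/1e3
f=lambda q:((J@np.array([[np.cos(q[2]),np.sin(q[2])],[-np.sin(q[2]),np.cos(q[2])]])+q[:2])-W).ravel()
r=least_squares(f,[.5,0,0]);q=r.x;print(q,r.fun.reshape(-1,2)*1e3)
Rm=np.array([[np.cos(q[2]),-np.sin(q[2])],[np.sin(q[2]),np.cos(q[2])]])
tj=lambda w:(np.array(w)[:2]-q[:2])@Rm*1e3
for n,x,y,u0,z in [("bFNL",70,497,180,50),("bFL",77,258,180,50),("bFR",548,262,180,50),("bNR",545,503,180,50),
 ("setupR",130,110,80,84),("setupL",62,105,80,84),("stopL",337,125,80,94),("stopR",550,135,80,94),("padFL",393,85,80,86),("padNR",503,160,80,86),("knob",70,98,80,100),("plateEndL",530,285,80,67),("plateEndR",562,292,80,67)]:
    w=ray(c,*b(x,y,u0,170),z/1e3);print(n,w.round(4),tj(w).round(1))
E
```

```text
[ 0.53636285  0.0748455  -0.07454638] [[-0.23352879  3.18990187]
 [ 0.14164045 -2.0071996 ]
 [-1.71765822 -1.02107934]
 [ 0.5971744  -0.06606611]
 [ 1.21237216 -0.09555681]]
bFNL [0.4444 0.0393 0.05  ] [-89.1 -42.3]
bFL [0.5444 0.0378 0.05  ] [ 10.8 -36.3]
bFR [ 0.5402 -0.1619  0.05  ] [  21.5 -235.8]
bNR [ 0.4399 -0.1588  0.05  ] [ -78.8 -240.2]
setupR [0.6055 0.26   0.084 ] [ 55.2 189.8]
setupL [0.6081 0.2886 0.084 ] [ 55.6 218.5]
stopL [0.5964 0.1697 0.094 ] [52.8 99. ]
stopR [0.591  0.0821 0.094 ] [54.  11.3]
padFL [0.6141 0.1499 0.086 ] [72.  80.6]
padNR [0.5822 0.1033 0.086 ] [43.6 31.8]
knob [0.6081 0.2776 0.1   ] [ 56.4 207.5]
plateEndL [0.5322 0.0958 0.067 ] [-5.7 20.6]
plateEndR [0.5292 0.0823 0.067 ] [-7.7  6.9]
```

```bash
python3 -m crank '[{"dx":0.79,"dy":-0.65,"rz":0.65,"grip":-1},{"dx":0.79,"dy":-0.65,"rz":0.65,"grip":-1},{"dx":0.79,"dy":-0.65,"rz":0.65,"grip":-1},{"dx":0.79,"dy":-0.65,"rz":0.65,"grip":-1},{"dx":0.79,"dy":-0.65,"rz":0.65,"grip":-1},{"dx":0.79,"dy":-0.65,"rz":0.65,"grip":-1},{"dx":0.79,"dy":-0.65,"rz":0.65,"grip":-1},{"dx":0.79,"dy":-0.65,"rz":0.65,"grip":-1}]'
cat >> h.py <<'E'
from scipy.spatial.transform import Rotation
JQ=(0.53636,0.07485,-0.0745)
def j2w(x,y):
    a=JQ[2];return np.array([JQ[0]+np.cos(a)*x-np.sin(a)*y,JQ[1]+np.sin(a)*x+np.cos(a)*y])
def w2j(p):
    a=JQ[2];d=np.array(p[:2])-JQ[:2];return np.array([np.cos(a)*d[0]+np.sin(a)*d[1],-np.sin(a)*d[0]+np.cos(a)*d[1]])
def rep(target=None,z=None):
    from rig import env
    s=env.state();R=Rotation.from_rotvec(s["orientation"]).as_matrix()
    print("t",round(s["t"],2),"tcp",s["tcp_pos"].round(4),"jig",w2j(s["tcp_pos"]).round(4),"yaw_x-jig",round(np.arctan2(R[1,0],R[0,0])-JQ[2],4),"toolz",R[:,2].round(3),"F",s["contact_force"].round(2),"w",round(s["width"],3))
    if target is not None:
        w=j2w(*target); d=R.T@(np.array([w[0],w[1],z])-s["tcp_pos"]); print("need d units",(d/.25).round(3))
E
python3 -c "
from h import *
rep((.056,.0555),.23)"
```

```text
t 0.2 tcp [ 0.2632 -0.5665  0.2308] jig [-0.2247 -0.6599] yaw_x-jig 0.5093 toolz [-0.     0.001 -1.   ] F [ 0.48 -0.8   0.47] w 1.0
need d units [ 2.376 -1.951  0.005]schema error: expected keys dx, dy, dz, rx, ry, rz, grip
```

```bash
python3 -m crank '[{"dx":0.79,"dy":-0.65,"dz":0,"rx":0,"ry":0,"rz":0.65,"grip":-1},{"dx":0.79,"dy":-0.65,"dz":0,"rx":0,"ry":0,"rz":0.65,"grip":-1},{"dx":0.79,"dy":-0.65,"dz":0,"rx":0,"ry":0,"rz":0.65,"grip":-1},{"dx":0.79,"dy":-0.65,"dz":0,"rx":0,"ry":0,"rz":0.65,"grip":-1},{"dx":0.79,"dy":-0.65,"dz":0,"rx":0,"ry":0,"rz":0.65,"grip":-1},{"dx":0.79,"dy":-0.65,"dz":0,"rx":0,"ry":0,"rz":0.65,"grip":-1},{"dx":0.79,"dy":-0.65,"dz":0,"rx":0,"ry":0,"rz":0.65,"grip":-1},{"dx":0.79,"dy":-0.65,"dz":0,"rx":0,"ry":0,"rz":0.65,"grip":-1}]'
python3 -c "
from h import *
rep((.056,.0555),.23)"
```

```text
t: 0.87
tcp_pos: [0.3748, -0.3339, 0.2314]
orientation: [-3.139, 0.113, 0.0]
contact_force: [-0.1, -0.2, -0.1]
width: 0.001
t 0.87 tcp [ 0.3748 -0.3339  0.2314] jig [-0.1307 -0.4196] yaw_x-jig 0.0027 toolz [-0.  0. -1.] F [-0.13 -0.17 -0.09] w 0.001
need d units [ 0.752 -1.898  0.006]
```

```bash
python3 -m crank '[{"dx":0.38,"dy":-0.95,"dz":0,"rx":0,"ry":0,"rz":0,"grip":-1},{"dx":0.38,"dy":-0.95,"dz":0,"rx":0,"ry":0,"rz":0,"grip":-1},{"dx":0.38,"dy":-0.95,"dz":0,"rx":0,"ry":0,"rz":0,"grip":-1},{"dx":0.38,"dy":-0.95,"dz":0,"rx":0,"ry":0,"rz":0,"grip":-1},{"dx":0.38,"dy":-0.95,"dz":0,"rx":0,"ry":0,"rz":0,"grip":-1},{"dx":0.38,"dy":-0.95,"dz":0,"rx":0,"ry":0,"rz":0,"grip":-1},{"dx":0.38,"dy":-0.95,"dz":0,"rx":0,"ry":0,"rz":0,"grip":-1},{"dx":0.38,"dy":-0.95,"dz":0,"rx":0,"ry":0,"rz":0,"grip":-1}]'
python3 -m crank '[{"dx":0.36,"dy":-0.94,"dz":0,"rx":0,"ry":0,"rz":0,"grip":-1},{"dx":0.36,"dy":-0.94,"dz":0,"rx":0,"ry":0,"rz":0,"grip":-1},{"dx":0.36,"dy":-0.94,"dz":0,"rx":0,"ry":0,"rz":0,"grip":-1},{"dx":0.36,"dy":-0.94,"dz":0,"rx":0,"ry":0,"rz":0,"grip":-1},{"dx":0.36,"dy":-0.94,"dz":0,"rx":0,"ry":0,"rz":0,"grip":-1},{"dx":0.36,"dy":-0.94,"dz":0,"rx":0,"ry":0,"rz":0,"grip":-1},{"dx":0.36,"dy":-0.94,"dz":0,"rx":0,"ry":0,"rz":0,"grip":-1},{"dx":0.36,"dy":-0.94,"dz":0,"rx":0,"ry":0,"rz":0,"grip":-1}]'
python3 - <<'E'
from h import *
import cv2
rep((.056,.0555),.1)
c=imaging.camera("wrist");cv2.imwrite("pics/c_wrist.png",c["image"][:,:,::-1])
E
```

```text
t: 1.53
tcp_pos: [0.4878, -0.1058, 0.2313]
orientation: [3.139, -0.114, 0.001]
contact_force: [-0.8, -0.7, 1.3]
width: -0.004
t: 2.2
tcp_pos: [0.5952, 0.1204, 0.2308]
orientation: [3.139, -0.117, -0.0]
contact_force: [-1.2, -1.2, 0.1]
width: -0.0
t 2.2 tcp [0.5952 0.1204 0.2308] jig [0.0553 0.0498] yaw_x-jig -0.0001 toolz [-0.    -0.001 -1.   ] F [-1.2  -1.17  0.11] w -0.0
need d units [ 0.003 -0.023  0.523]
```

View pics/c_wrist.png

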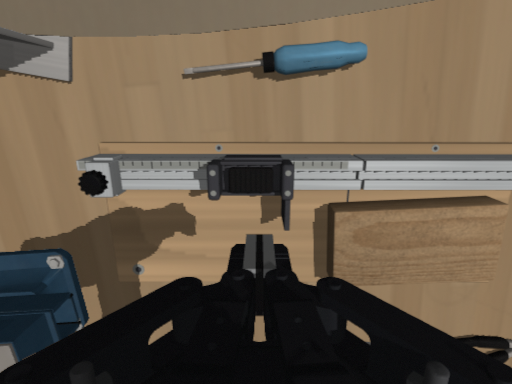

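The wrist view shows the stop's end blocks spanning u≈207..294, v≈158..200, the setup stop's right side at u≈119 and the fence level with the image, so the yaw is good. I'll take a close crop to refine this.

```bash
python3 - <<'E'
import cv2
im=cv2.imread("pics/c_wrist.png")
cv2.imwrite("pics/c2.png",cv2.resize(im[130:240,70:330],None,fx=3,fy=3,interpolation=cv2.INTER_CUBIC))
E
```

```text
(no output)
```

View pics/c2.png

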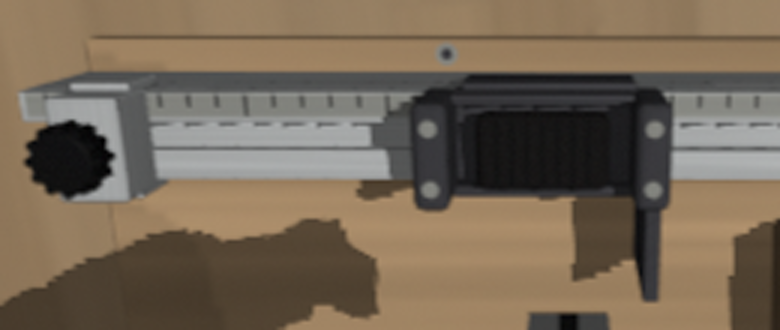

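```bash
cat >> h.py <<'E'
def wray(c,s,u,v,z):
    M=c["mount"];Rt=Rotation.from_rotvec(s["orientation"]).as_matrix()
    o=s["tcp_pos"]+Rt@M[:3,3];d=Rt@M[:3,:3]@np.linalg.inv(c["intrinsics"])@[u,v,1]
    return o+d*(z-o[2])/d[2]
E
python3 - <<'E'
from h import *
from rig import env
s=env.state();c=imaging.camera("wrist")
for n,x,y,z in [("setR",130,150,84),("stopL",413,150,94),("stopR",670,150,94),("blkfar",655,92,94),("blknear",655,208,94),("padL",470,150,86),("padR",612,150,86),("padfar",540,110,86),("padnear",540,190,86),("fencefront",300,180,60),("fencefront2",750,180,60),("knobC",70,160,100)]:
    w=wray(c,s,*b(x,y,70,130,3),z/1e3);print(n,w.round(4),(w2j(w)*1e3).round(1))
E
```

```text
setR [0.6066 0.2637 0.084 ] [ 56.  193.6]
stopL [0.6019 0.1682 0.094 ] [58.4 98. ]
stopR [0.5957 0.0861 0.094 ] [58.4 15.7]
blkfar [0.6148 0.09   0.094 ] [77.1 21. ]
blknear [0.5767 0.0918 0.094 ] [38.9 19.9]
padL [0.5987 0.151  0.086 ] [56.5 80.6]
padR [0.5952 0.1044 0.086 ] [56.5 33.8]
padfar [0.6103 0.1269 0.086 ] [69.8 57.4]
padnear [0.5833 0.1292 0.086 ] [42.7 57.7]
fencefront [0.5861 0.217  0.06  ] [ 39.  145.5]
fencefront2 [0.5739 0.0543 0.06  ] [ 39.  -17.7]
knobC [0.6081 0.2749 0.1   ] [ 56.6 204.9]
```

```bash
python3 -m crank '[{"dx":0.004,"dy":-0.029,"dz":0.15,"rx":0,"ry":0,"rz":0,"grip":-1},{"dx":0.004,"dy":-0.029,"dz":0.3,"rx":0,"ry":0,"rz":0,"grip":-1},{"dx":0.004,"dy":-0.029,"dz":0.4,"rx":0,"ry":0,"rz":0,"grip":-1},{"dx":0.004,"dy":-0.029,"dz":0.48,"rx":0,"ry":0,"rz":0,"grip":-1},{"dx":0.004,"dy":-0.029,"dz":0.52,"rx":0,"ry":0,"rz":0,"grip":-1},{"dx":0.004,"dy":-0.029,"dz":0.54,"rx":0,"ry":0,"rz":0,"grip":-1},{"dx":0.004,"dy":-0.029,"dz":0.54,"rx":0,"ry":0,"rz":0,"grip":-1},{"dx":0.004,"dy":-0.029,"dz":0.54,"rx":0,"ry":0,"rz":0,"grip":-1}]'
python3 - <<'E'
from h import *
import cv2
rep((.0565,.057),.088)
c=imaging.camera("wrist");cv2.imwrite("pics/d_wrist.png",c["image"][:,:,::-1])
E
```

```text
t: 2.97
tcp_pos: [0.5964, 0.1273, 0.0974]
orientation: [-3.139, 0.121, -0.002]
contact_force: [-0.6, -1.3, 0.4]
width: 0.0
t 2.97 tcp [0.5964 0.1273 0.0974] jig [0.056  0.0568] yaw_x-jig -0.0023 toolz [ 0.001  0.    -1.   ] F [-0.63 -1.25  0.43] w 0.0
need d units [ 0.002 -0.001  0.038]
```

View pics/d_wrist.png

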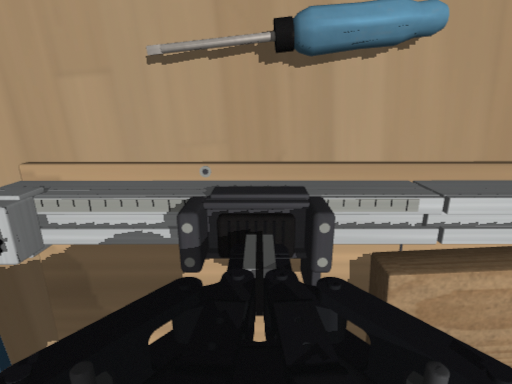

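The fingertips are over the pad, midway between the blocks (the pad centre is near (256,235)). I'll press gradually.

```bash
python3 -m crank '[{"dx":0.002,"dy":0,"dz":0.02,"rx":0,"ry":0,"rz":0,"grip":-1},{"dx":0.002,"dy":0,"dz":0.03,"rx":0,"ry":0,"rz":0,"grip":-1},{"dx":0.002,"dy":0,"dz":0.04,"rx":0,"ry":0,"rz":0,"grip":-1},{"dx":0.002,"dy":0,"dz":0.04,"rx":0,"ry":0,"rz":0,"grip":-1}]'
python3 -m crank '[{"dx":0,"dy":0,"dz":0.008,"rx":0,"ry":0,"rz":0,"grip":-1},{"dx":0,"dy":0,"dz":0.012,"rx":0,"ry":0,"rz":0,"grip":-1},{"dx":0,"dy":0,"dz":0.012,"rx":0,"ry":0,"rz":0,"grip":-1}]'
```

```text
t: 3.35
tcp_pos: [0.5965, 0.1281, 0.0864]
orientation: [-3.139, 0.119, -0.001]
contact_force: [0.3, -0.2, 0.9]
width: 0.004
t: 3.6
tcp_pos: [0.5966, 0.1282, 0.0842]
orientation: [-3.139, 0.119, -0.001]
contact_force: [-2.7, -0.7, 10.4]
width: 0.002
```

```bash
python3 -m crank '[{"dx":0,"dy":0,"dz":0.005,"rx":0,"ry":0,"rz":0,"grip":-1},{"dx":0,"dy":0,"dz":0.01,"rx":0,"ry":0,"rz":0,"grip":-1},{"dx":0,"dy":0,"dz":0.01,"rx":0,"ry":0,"rz":0,"grip":-1}]'
```

```text
t: 3.85
tcp_pos: [0.5966, 0.1282, 0.0819]
orientation: [-3.139, 0.119, -0.001]
contact_force: [-3.7, -0.6, 11.2]
width: -0.001
```

```bash
python3 -m crank '[{"dx":0,"dy":-0.01,"dz":0,"rx":0,"ry":0,"rz":0,"grip":-1},{"dx":0,"dy":-0.03,"dz":0,"rx":0,"ry":0,"rz":0,"grip":-1},{"dx":0,"dy":-0.06,"dz":0,"rx":0,"ry":0,"rz":0,"grip":-1},{"dx":0,"dy":-0.09,"dz":0,"rx":0,"ry":0,"rz":0,"grip":-1},{"dx":0,"dy":-0.12,"dz":0,"rx":0,"ry":0,"rz":0,"grip":-1},{"dx":0,"dy":-0.15,"dz":0,"rx":0,"ry":0,"rz":0,"grip":-1},{"dx":0,"dy":-0.16,"dz":0,"rx":0,"ry":0,"rz":0,"grip":-1},{"dx":0,"dy":-0.16,"dz":0,"rx":0,"ry":0,"rz":0,"grip":-1}]'
python3 - <<'E'
from h import *
import cv2
rep()
c=imaging.camera("wrist");cv2.imwrite("pics/e_wrist.png",c["image"][:,:,::-1])
E
```

```text
t: 4.52
tcp_pos: [0.5997, 0.1691, 0.0822]
orientation: [-3.139, 0.118, -0.002]
contact_force: [-3.0, 0.8, 11.2]
width: 0.0
t 4.52 tcp [0.5997 0.1691 0.0822] jig [0.0561 0.0987] yaw_x-jig -0.0004 toolz [ 0.001  0.001 -1.   ] F [-3.05  0.83 11.25] w 0.0
```

View pics/e_wrist.png

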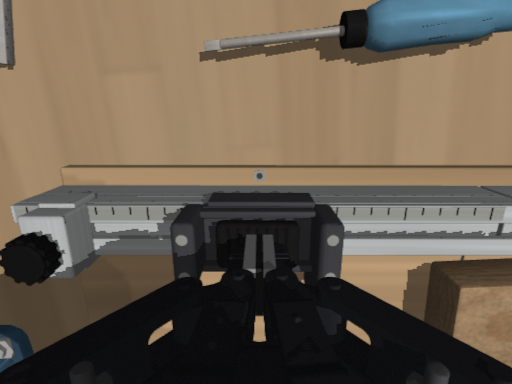

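The stop follows: its blocks stay centred around the fingers at u≈187 and 328. On to near contact.

```bash
python3 -m crank '[{"dx":0,"dy":-0.01,"dz":0,"rx":0,"ry":0,"rz":0,"grip":-1},{"dx":0,"dy":-0.04,"dz":0,"rx":0,"ry":0,"rz":0,"grip":-1},{"dx":0,"dy":-0.08,"dz":0,"rx":0,"ry":0,"rz":0,"grip":-1},{"dx":0,"dy":-0.12,"dz":0,"rx":0,"ry":0,"rz":0,"grip":-1},{"dx":0,"dy":-0.15,"dz":0,"rx":0,"ry":0,"rz":0,"grip":-1},{"dx":0,"dy":-0.18,"dz":0,"rx":0,"ry":0,"rz":0,"grip":-1},{"dx":0,"dy":-0.18,"dz":0,"rx":0,"ry":0,"rz":0,"grip":-1}]'
python3 -m crank '[{"dx":0,"dy":-0.01,"dz":0,"rx":0,"ry":0,"rz":0,"grip":-1},{"dx":0,"dy":-0.02,"dz":0,"rx":0,"ry":0,"rz":0,"grip":-1},{"dx":0,"dy":-0.024,"dz":0,"rx":0,"ry":0,"rz":0,"grip":-1},{"dx":0,"dy":-0.024,"dz":0,"rx":0,"ry":0,"rz":0,"grip":-1}]'
python3 - <<'E'
from h import *
import cv2
rep()
c=imaging.camera("wrist");cv2.imwrite("pics/f_wrist.png",c["image"][:,:,::-1])
E
```

```text
t: 5.15
tcp_pos: [0.6031, 0.2146, 0.0824]
orientation: [-3.138, 0.117, -0.002]
contact_force: [-1.8, 1.1, 11.3]
width: -0.002
t: 5.48
tcp_pos: [0.6035, 0.2195, 0.0823]
orientation: [-3.139, 0.118, -0.002]
contact_force: [-3.3, 0.7, 11.1]
width: -0.002
t 5.48 tcp [0.6035 0.2195 0.0823] jig [0.0562 0.1493] yaw_x-jig -0.0009 toolz [ 0.001  0.001 -1.   ] F [-3.32  0.67 11.07] w -0.002
```

View pics/f_wrist.png

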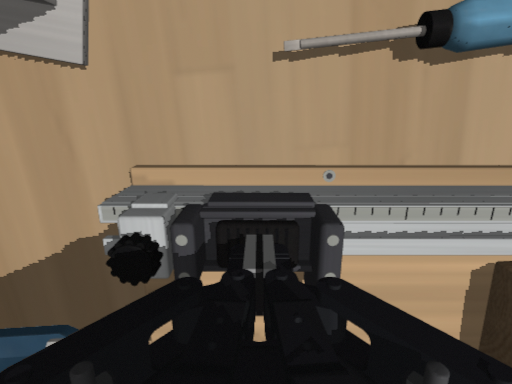

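It's almost touching. I'll go on in small steps and watch the y force.

```bash
for i in 1 2; do :; done; python3 -m crank '[{"dx":0,"dy":-0.006,"dz":0,"rx":0,"ry":0,"rz":0,"grip":-1},{"dx":0,"dy":-0.008,"dz":0,"rx":0,"ry":0,"rz":0,"grip":-1},{"dx":0,"dy":-0.008,"dz":0,"rx":0,"ry":0,"rz":0,"grip":-1}]'
python3 -m crank '[{"dx":0,"dy":-0.006,"dz":0,"rx":0,"ry":0,"rz":0,"grip":-1},{"dx":0,"dy":-0.008,"dz":0,"rx":0,"ry":0,"rz":0,"grip":-1},{"dx":0,"dy":-0.008,"dz":0,"rx":0,"ry":0,"rz":0,"grip":-1}]'
```

```text
t: 5.78
tcp_pos: [0.6036, 0.2214, 0.0823]
orientation: [-3.139, 0.118, -0.002]
contact_force: [-3.6, 0.4, 11.2]
width: 0.001
t: 6.03
tcp_pos: [0.6038, 0.2233, 0.0823]
orientation: [-3.139, 0.118, -0.002]
contact_force: [-4.5, -0.6, 11.5]
width: -0.0
```

```bash
python3 -m crank '[{"dx":0,"dy":-0.006,"dz":0,"rx":0,"ry":0,"rz":0,"grip":-1},{"dx":0,"dy":-0.008,"dz":0,"rx":0,"ry":0,"rz":0,"grip":-1},{"dx":0,"dy":-0.008,"dz":0,"rx":0,"ry":0,"rz":0,"grip":-1}]'
python3 -m crank '[{"dx":0,"dy":-0.006,"dz":0,"rx":0,"ry":0,"rz":0,"grip":-1},{"dx":0,"dy":-0.008,"dz":0,"rx":0,"ry":0,"rz":0,"grip":-1},{"dx":0,"dy":-0.008,"dz":0,"rx":0,"ry":0,"rz":0,"grip":-1}]'
python3 - <<'E'
from h import *
import cv2
rep()
c=imaging.camera("wrist");im=c["image"][:,:,::-1]
cv2.imwrite("pics/g_wrist.png",cv2.resize(im[170:300,90:350],None,fx=3,fy=3,interpolation=cv2.INTER_CUBIC))
E
```

```text
t: 6.28
tcp_pos: [0.6039, 0.2248, 0.0822]
orientation: [3.139, -0.118, 0.001]
contact_force: [-2.8, -2.5, 11.5]
width: -0.0
t: 6.53
tcp_pos: [0.6041, 0.2258, 0.0821]
orientation: [3.138, -0.118, 0.001]
contact_force: [-2.6, -7.1, 11.0]
width: 0.001
t 6.53 tcp [0.6041 0.2258 0.0821] jig [0.0563 0.1556] yaw_x-jig -0.0006 toolz [ 0.001 -0.002 -1.   ] F [-2.59 -7.07 11.03] w 0.001
```

View pics/g_wrist.png

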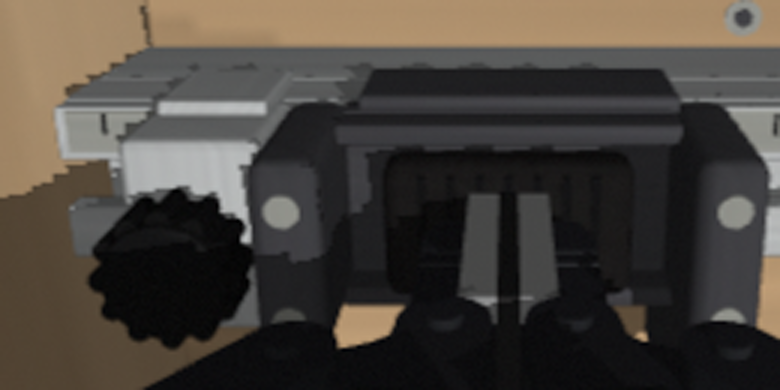

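The y force rose to −7 N: the nose butts against the setup stop. I'll hold briefly, then lift straight up.

```bash
python3 -m crank '[{"dx":0,"dy":0,"dz":0,"rx":0,"ry":0,"rz":0,"grip":-1},{"dx":0,"dy":0,"dz":0,"rx":0,"ry":0,"rz":0,"grip":-1},{"dx":0,"dy":0.0,"dz":-0.01,"rx":0,"ry":0,"rz":0,"grip":-1},{"dx":0,"dy":0.0,"dz":-0.02,"rx":0,"ry":0,"rz":0,"grip":-1},{"dx":0,"dy":0.0,"dz":-0.04,"rx":0,"ry":0,"rz":0,"grip":-1},{"dx":0,"dy":0.0,"dz":-0.1,"rx":0,"ry":0,"rz":0,"grip":-1},{"dx":0,"dy":0.0,"dz":-0.2,"rx":0,"ry":0,"rz":0,"grip":-1},{"dx":0,"dy":0.0,"dz":-0.3,"rx":0,"ry":0,"rz":0,"grip":-1}]'
python3 -m crank '[{"dx":-0.1,"dy":0.2,"dz":-0.1,"rx":0,"ry":0,"rz":0,"grip":-1},{"dx":-0.2,"dy":0.3,"dz":-0.2,"rx":0,"ry":0,"rz":0,"grip":-1},{"dx":-0.3,"dy":0.5,"dz":-0.2,"rx":0,"ry":0,"rz":0,"grip":-1},{"dx":-0.3,"dy":0.6,"dz":-0.2,"rx":0,"ry":0,"rz":0,"grip":-1},{"dx":-0.3,"dy":0.6,"dz":-0.2,"rx":0,"ry":0,"rz":0,"grip":-1},{"dx":-0.3,"dy":0.6,"dz":-0.2,"rx":0,"ry":0,"rz":0,"grip":-1}]'
python3 - <<'E'
from h import *
import cv2
rep()
c=imaging.camera("wrist");im=c["image"][:,:,::-1]
cv2.imwrite("pics/h_wrist.png",im)
E
```

```text
t: 7.25
tcp_pos: [0.6028, 0.2266, 0.1557]
orientation: [3.139, -0.119, -0.004]
contact_force: [1.0, 0.4, 1.0]
width: -0.003
t: 7.75
tcp_pos: [0.5162, 0.0806, 0.2064]
orientation: [3.139, -0.123, -0.0]
contact_force: [0.6, 0.0, -0.2]
width: 0.002
t 7.75 tcp [0.5162 0.0806 0.2064] jig [-0.0205  0.0042] yaw_x-jig -0.0039 toolz [-0. -0. -1.] F [ 0.62  0.03 -0.19] w 0.002
```

View pics/h_wrist.png

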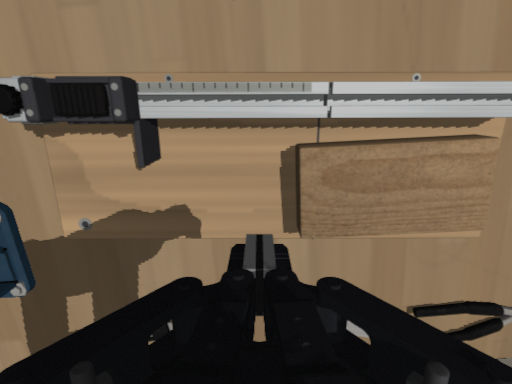

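```bash
python3 - <<'E'
from h import *
from rig import env
import cv2
im=cv2.imread("pics/h_wrist.png")
cv2.imwrite("pics/h2.png",cv2.resize(im[65:180,0:170],None,fx=4.5,fy=4.5,interpolation=cv2.INTER_CUBIC))
s=env.state();c=imaging.camera("wrist")
for n,u,v,z in [("FL",297,144,50),("NL",303,236,50),("FR",497,137,50),("NR",489,232,50),("plateR",158,150,67),("stopR",139,100,94)]:
    w=wray(c,s,u,v,z/1e3);print(n,(w2j(w)*1e3).round(1))
t=imaging.camera("top")["image"][:,:,::-1]
cv2.imwrite("pics/h3.png",cv2.resize(t[165:275,80:210],None,fx=5,fy=5,interpolation=cv2.INTER_CUBIC))
E
```

```text
FL [ 16.3 -32.1]
NL [-83. -42.]
FR [  22.8 -229.4]
NR [ -78.7 -243.3]
plateR [ 13.  100.9]
stopR [ 57.4 103.3]
```

View pics/h2.png

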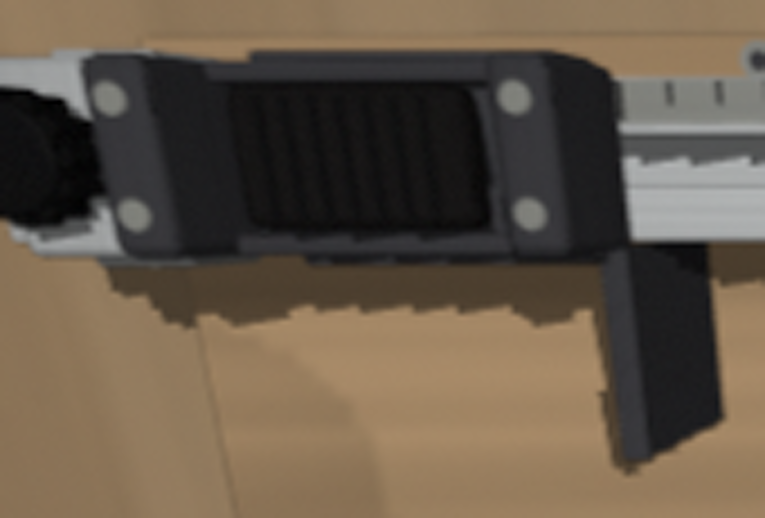

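View pics/h3.png

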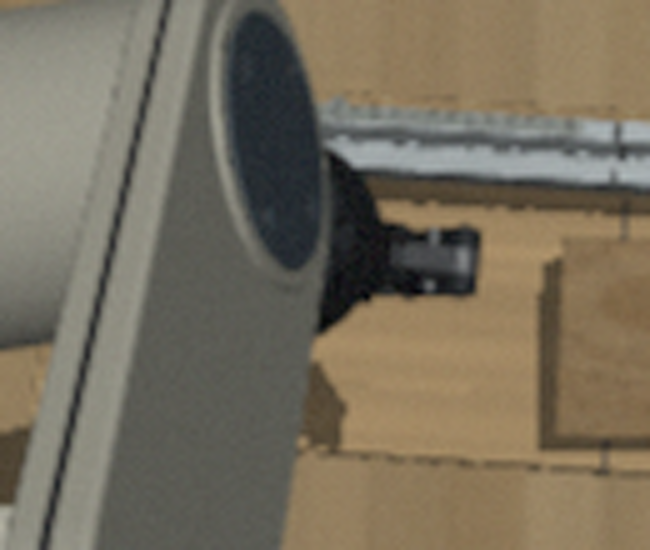

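```bash
python3 - <<'E'
from h import *
import cv2
t=imaging.camera("scene")["image"][:,:,::-1]
cv2.imwrite("pics/i.png",cv2.resize(t[270:384,120:270],None,fx=5,fy=5,interpolation=cv2.INTER_CUBIC))
E
```

```text
(no output)
```

View pics/i.png

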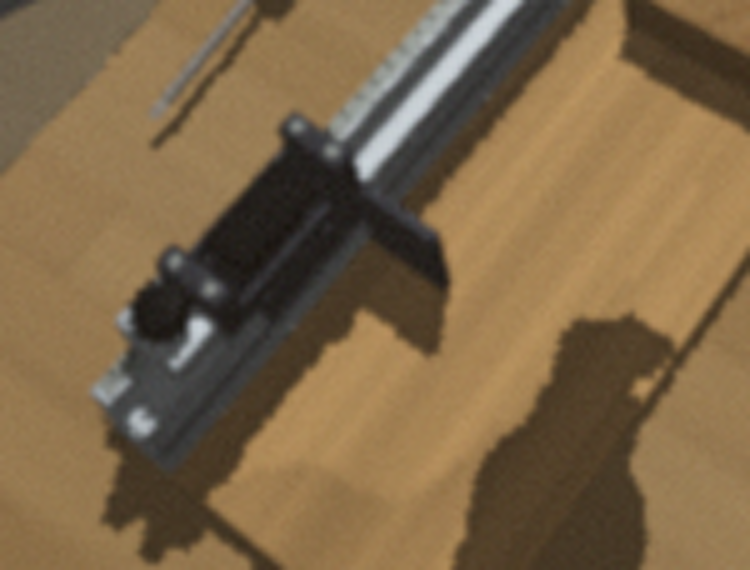

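The stop sits tight against the setup stop; the scene view shows no gap at about (205,320) in the crop. Next, move in front of the board with the fingers open.

```bash
python3 -m crank '[{"dx":-0.4,"dy":0.56,"dz":0,"rx":0,"ry":0,"rz":0,"grip":1},{"dx":-0.4,"dy":0.56,"dz":0,"rx":0,"ry":0,"rz":0,"grip":1},{"dx":-0.4,"dy":0.56,"dz":0,"rx":0,"ry":0,"rz":0,"grip":1},{"dx":-0.4,"dy":0.56,"dz":0,"rx":0,"ry":0,"rz":0,"grip":1},{"dx":-0.4,"dy":0.56,"dz":0.1,"rx":0,"ry":0,"rz":0,"grip":1},{"dx":-0.4,"dy":0.56,"dz":0.2,"rx":0,"ry":0,"rz":0,"grip":1},{"dx":-0.4,"dy":0.56,"dz":0.3,"rx":0,"ry":0,"rz":0,"grip":1},{"dx":-0.4,"dy":0.56,"dz":0.4,"rx":0,"ry":0,"rz":0,"grip":1}]'
python3 - <<'E'
from h import *
import cv2
rep((-.12,-.137),.017)
c=imaging.camera("wrist");im=c["image"][:,:,::-1]
cv2.imwrite("pics/j_wrist.png",im)
E
```

```text
t: 8.62
tcp_pos: [0.4083, -0.0488, 0.1049]
orientation: [-3.139, 0.118, -0.002]
contact_force: [0.3, 0.3, -0.6]
width: 1.001
t 8.62 tcp [ 0.4083 -0.0488  0.1049] jig [-0.1185 -0.1328] yaw_x-jig -0.0006 toolz [ 0.001 -0.    -1.   ] F [ 0.33  0.3  -0.63] w 1.001
need d units [-0.007  0.017  0.351]
```

View pics/j_wrist.png

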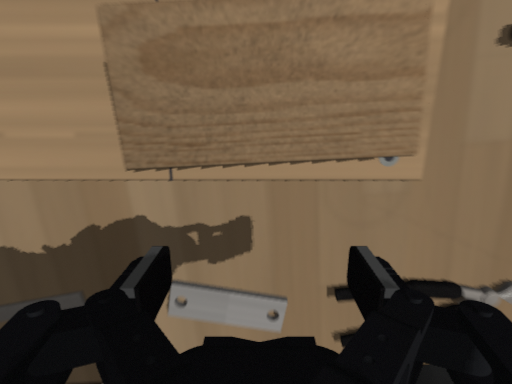

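```bash
python3 -m crank '[{"dx":0,"dy":0.02,"dz":0.12,"rx":0,"ry":0,"rz":0,"grip":1},{"dx":0,"dy":0.02,"dz":0.24,"rx":0,"ry":0,"rz":0,"grip":1},{"dx":0,"dy":0.02,"dz":0.32,"rx":0,"ry":0,"rz":0,"grip":1},{"dx":0,"dy":0.02,"dz":0.35,"rx":0,"ry":0,"rz":0,"grip":1},{"dx":0,"dy":0.02,"dz":0.35,"rx":0,"ry":0,"rz":0,"grip":1}]'
python3 -m crank '[{"dx":0.02,"dy":0,"dz":0,"rx":0,"ry":0,"rz":0,"grip":1},{"dx":0.04,"dy":0,"dz":0,"rx":0,"ry":0,"rz":0,"grip":1},{"dx":0.06,"dy":0,"dz":0,"rx":0,"ry":0,"rz":0,"grip":1},{"dx":0.08,"dy":0,"dz":0,"rx":0,"ry":0,"rz":0,"grip":1},{"dx":0.1,"dy":0,"dz":0,"rx":0,"ry":0,"rz":0,"grip":1},{"dx":0.12,"dy":0,"dz":0,"rx":0,"ry":0,"rz":0,"grip":1},{"dx":0.13,"dy":0,"dz":0,"rx":0,"ry":0,"rz":0,"grip":1},{"dx":0.13,"dy":0,"dz":0,"rx":0,"ry":0,"rz":0,"grip":1}]'
python3 -c "
from h import *
rep((-.071,-.137),.017)"
```

```text
t: 9.08
tcp_pos: [0.4065, -0.0535, 0.0171]
orientation: [-3.139, 0.117, 0.005]
contact_force: [-0.8, 1.0, 0.1]
width: 1.001
t: 9.75
tcp_pos: [0.4399, -0.0567, 0.0185]
orientation: [3.139, -0.119, 0.001]
contact_force: [-1.0, -0.8, 1.3]
width: 1.002
t 9.75 tcp [ 0.4399 -0.0567  0.0185] jig [-0.0864 -0.1384] yaw_x-jig -0.0014 toolz [ 0.001 -0.    -1.   ] F [-0.96 -0.8   1.34] w 1.002
need d units [ 0.062 -0.006  0.006]
```

```bash
python3 -m crank '[{"dx":0.015,"dy":0,"dz":0,"rx":0,"ry":0,"rz":0,"grip":1},{"dx":0.03,"dy":0,"dz":0,"rx":0,"ry":0,"rz":0,"grip":1},{"dx":0.04,"dy":0,"dz":0,"rx":0,"ry":0,"rz":0,"grip":1},{"dx":0.04,"dy":0,"dz":0,"rx":0,"ry":0,"rz":0,"grip":1}]'
python3 -m crank '[{"dx":0.01,"dy":0,"dz":0,"rx":0,"ry":0,"rz":0,"grip":1},{"dx":0.02,"dy":0,"dz":0,"rx":0,"ry":0,"rz":0,"grip":1},{"dx":0.02,"dy":0,"dz":0,"rx":0,"ry":0,"rz":0,"grip":1}]'
python3 - <<'E'
from h import *
import cv2
rep((-.071,-.137),.017)
c=imaging.camera("wrist");im=c["image"][:,:,::-1]
cv2.imwrite("pics/k_wrist.png",im)
E
```

```text
t: 10.08
tcp_pos: [0.4504, -0.0576, 0.0183]
orientation: [3.139, -0.119, 0.002]
contact_force: [-0.8, -0.3, 0.7]
width: 0.999
t: 10.33
tcp_pos: [0.4549, -0.0579, 0.0183]
orientation: [3.139, -0.119, 0.001]
contact_force: [-1.6, -0.1, -0.4]
width: 1.0
t 10.33 tcp [ 0.4549 -0.0579  0.0183] jig [-0.0714 -0.1384] yaw_x-jig -0.0013 toolz [ 0.001 -0.    -1.   ] F [-1.63 -0.13 -0.4 ] w 1.0
need d units [ 0.002 -0.006  0.005]
```

View pics/k_wrist.png

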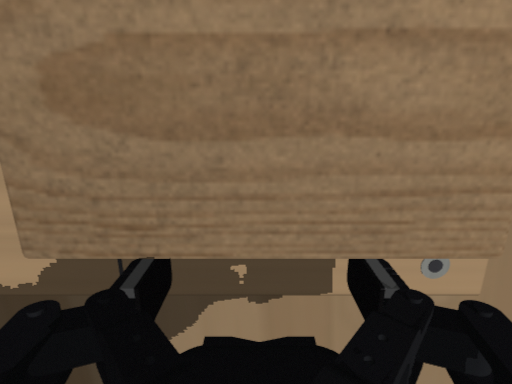

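The fingers are close to the board's front edge (row ≈257), with little force yet. I'll continue.

```bash
python3 -m crank '[{"dx":0.01,"dy":0,"dz":0,"rx":0,"ry":0,"rz":0,"grip":1},{"dx":0.02,"dy":0,"dz":0,"rx":0,"ry":0,"rz":0,"grip":1},{"dx":0.02,"dy":0,"dz":0,"rx":0,"ry":0,"rz":0,"grip":1}]'
python3 -m crank '[{"dx":0.01,"dy":0,"dz":0,"rx":0,"ry":0,"rz":0,"grip":1},{"dx":0.02,"dy":0,"dz":0,"rx":0,"ry":0,"rz":0,"grip":1},{"dx":0.02,"dy":0,"dz":0,"rx":0,"ry":0,"rz":0,"grip":1}]'
python3 - <<'E'
from h import *
import cv2
rep((-.071,-.137),.017)
c=imaging.camera("top");im=c["image"][:,:,::-1]
cv2.imwrite("pics/l.png",cv2.resize(im[165:275,160:300],None,fx=5,fy=5,interpolation=cv2.INTER_CUBIC))
E
```

```text
t: 10.63
tcp_pos: [0.4564, -0.0578, 0.018]
orientation: [-3.139, 0.119, 0.009]
contact_force: [-9.4, 0.2, 6.2]
width: 1.005
t: 10.88
tcp_pos: [0.4562, -0.0575, 0.0173]
orientation: [-3.138, 0.119, 0.025]
contact_force: [-20.9, 0.8, 14.3]
width: 0.999
t 10.88 tcp [ 0.4562 -0.0575  0.0173] jig [-0.0701 -0.138 ] yaw_x-jig -0.0012 toolz [-0.016  0.002 -1.   ] F [-20.9    0.77  14.32] w 0.999
need d units [-0.004 -0.004  0.001]
```

View pics/l.png

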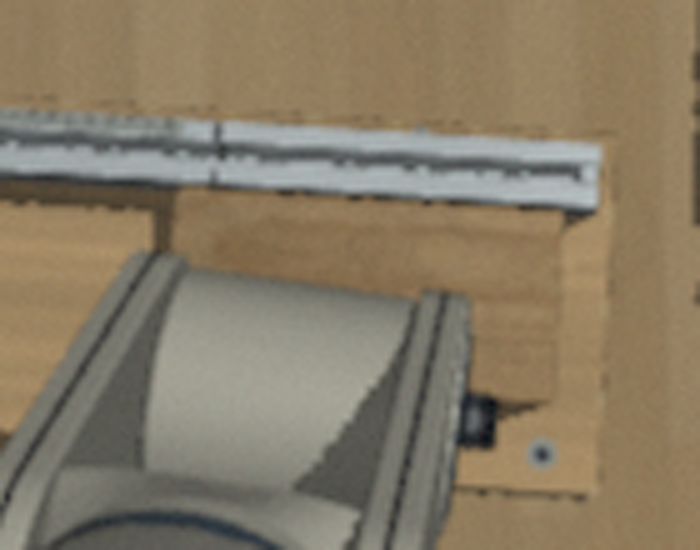

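The board lies along the fence with 20 N on it. Next I back off, lift, and go to the right end with the tool turned 90°.

```bash
python3 -m crank '[{"dx":-0.05,"dy":0,"dz":0,"rx":0,"ry":0,"rz":0,"grip":1},{"dx":-0.1,"dy":0,"dz":0,"rx":0,"ry":0,"rz":0,"grip":1},{"dx":-0.12,"dy":0,"dz":-0.1,"rx":0,"ry":0,"rz":0,"grip":0},{"dx":-0.12,"dy":0,"dz":-0.2,"rx":0,"ry":0,"rz":0,"grip":0},{"dx":-0.12,"dy":0.1,"dz":-0.3,"rx":0,"ry":0,"rz":0,"grip":0},{"dx":-0.12,"dy":0.2,"dz":-0.4,"rx":0,"ry":0,"rz":0,"grip":0},{"dx":-0.12,"dy":0.3,"dz":-0.4,"rx":0,"ry":0,"rz":0,"grip":0},{"dx":-0.12,"dy":0.3,"dz":-0.4,"rx":0,"ry":0,"rz":0,"grip":0}]'
python3 - <<'E'
from h import *
import cv2
from rig import env
rep((-.012,-.285),.12)
print(env.state()["q"].round(3))
c=imaging.camera("wrist");im=c["image"][:,:,::-1]
cv2.imwrite("pics/m_wrist.png",im)
E
```

```text
t: 11.6
tcp_pos: [0.4314, -0.1347, 0.1206]
orientation: [3.136, -0.122, 0.012]
contact_force: [1.1, 0.8, -0.5]
width: 0.499
t 11.6 tcp [ 0.4314 -0.1347  0.1206] jig [-0.089  -0.2168] yaw_x-jig -0.0032 toolz [ 0.007 -0.003 -1.   ] F [ 1.14  0.75 -0.48] w 0.499
need d units [0.309 0.272 0.005]
[-3.290e-01  3.520e-01  2.084e+00 -1.000e-03  6.980e-01  1.321e+00]
```

View pics/m_wrist.png

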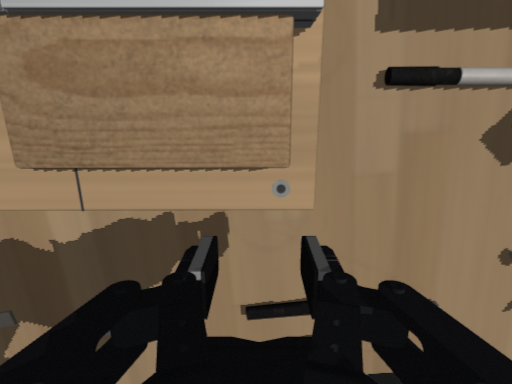

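```bash
python3 -m crank '[{"dx":0.1,"dy":0.19,"dz":0,"rx":0,"ry":0,"rz":-1,"grip":0},{"dx":0.2,"dy":0.19,"dz":0,"rx":0,"ry":0,"rz":-1,"grip":0},{"dx":0.31,"dy":0.19,"dz":0,"rx":0,"ry":0,"rz":-1,"grip":0},{"dx":0.31,"dy":0.19,"dz":0,"rx":0,"ry":0,"rz":-1,"grip":0},{"dx":0.31,"dy":0.19,"dz":0,"rx":0,"ry":0,"rz":-1,"grip":0},{"dx":0.31,"dy":0.19,"dz":0,"rx":0,"ry":0,"rz":-1,"grip":0},{"dx":0.31,"dy":0.19,"dz":0,"rx":0,"ry":0,"rz":-1,"grip":0},{"dx":0.31,"dy":0.19,"dz":0,"rx":0,"ry":0,"rz":-1,"grip":0}]'
python3 -m crank '[{"dx":0,"dy":0,"dz":0,"rx":0,"ry":0,"rz":-1,"grip":0},{"dx":0,"dy":0,"dz":0,"rx":0,"ry":0,"rz":-1,"grip":0},{"dx":0,"dy":0,"dz":0,"rx":0,"ry":0,"rz":-1,"grip":0},{"dx":0,"dy":0,"dz":0,"rx":0,"ry":0,"rz":-1,"grip":0},{"dx":0,"dy":0,"dz":0,"rx":0,"ry":0,"rz":-1,"grip":0},{"dx":0,"dy":0,"dz":0,"rx":0,"ry":0,"rz":-1,"grip":0},{"dx":0,"dy":0,"dz":0,"rx":0,"ry":0,"rz":-1,"grip":0},{"dx":0,"dy":0,"dz":0,"rx":0,"ry":0,"rz":-1,"grip":0}]'
python3 - <<'E'
from h import *
import cv2
from rig import env
rep((-.012,-.265),.02)
c=imaging.camera("wrist");im=c["image"][:,:,::-1]
cv2.imwrite("pics/n_wrist.png",im)
im=imaging.camera("top")["image"][:,:,::-1]
cv2.imwrite("pics/n_top.png",cv2.resize(im[150:290,200:400],None,fx=4,fy=4,interpolation=cv2.INTER_CUBIC))
E
```

```text
t: 12.32
tcp_pos: [0.5025, -0.1835, 0.1177]
orientation: [-2.944, -1.094, 0.0]
contact_force: [0.3, 1.1, -0.3]
width: 0.501
t: 12.98
tcp_pos: [0.5025, -0.1837, 0.118]
orientation: [-2.304, -2.136, -0.0]
contact_force: [0.4, -0.7, 0.1]
width: 0.5
t 12.98 tcp [ 0.5025 -0.1837  0.118 ] jig [-0.0146 -0.2604] yaw_x-jig 1.5695 toolz [-0.  0. -1.] F [ 0.35 -0.68  0.08] w 0.5
need d units [-0.019  0.01   0.392]
```

View pics/n_wrist.png

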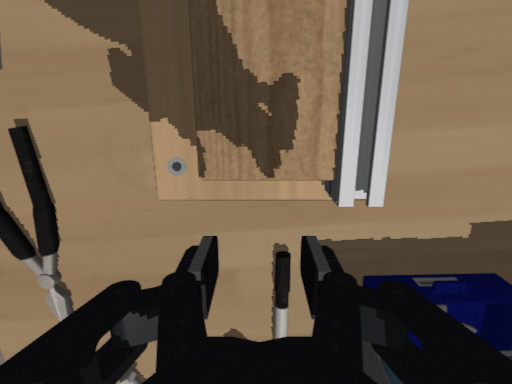

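View pics/n_top.png

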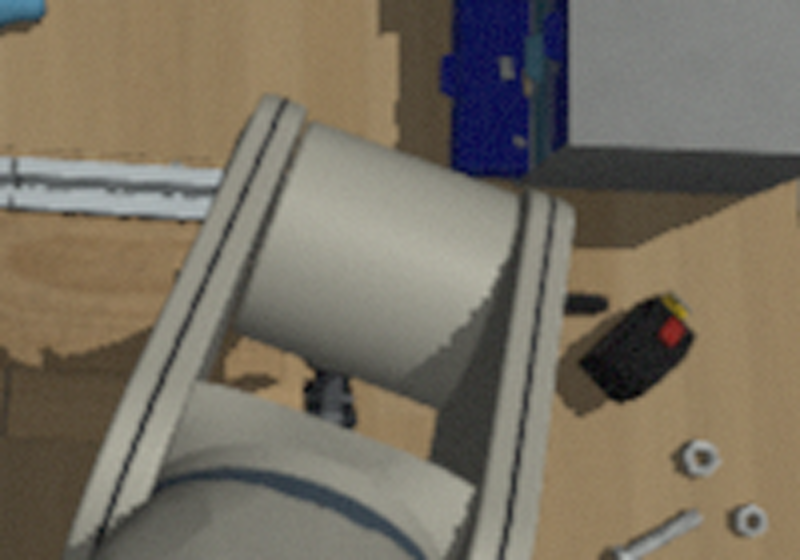

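The wrist view shows the board's right end at row ≈180, the base end at ≈200, and the marker tip at about (283,252) between the fingers. I'll measure these.

```bash
python3 - <<'E'
from h import *
from rig import env
s=env.state();c=imaging.camera("wrist")
for n,u,v,z in [("boardendbottom",265,180,50),("bE2",265,180,12),("baseend",265,200,12),("marker",283,252,8),("markerR",283,335,8),("fL",212,285,28),("bluetray",365,278,30),("boardfar",340,160,50),("fencefront",343,160,60)]:
    w=wray(c,s,u,v,z/1e3);print(n,(w2j(w)*1e3).round(1))
t=imaging.camera("top")
print("cab corner", [ (w2j(ray(t,*p,.15))*1e3).round() for p in [(332,187),(342,75)]])
sc=imaging.camera("scene")
import cv2;cv2.imwrite("pics/o.png",cv2.resize(sc["image"][60:260,180:440,::-1],None,fx=3,fy=3,interpolation=cv2.INTER_CUBIC))
E
```

```text
boardendbottom [ -10.9 -239.5]
bE2 [ -10.1 -248.7]
baseend [ -10.  -266.6]
marker [   7.1 -318.9]
markerR [   9.  -412.9]
fL [ -57.4 -341.1]
bluetray [  77.8 -333. ]
boardfar [  42.5 -224.9]
fencefront [  41.8 -223.2]
cab corner [array([  80., -368.]), array([ 352., -383.])]
```

View pics/o.png

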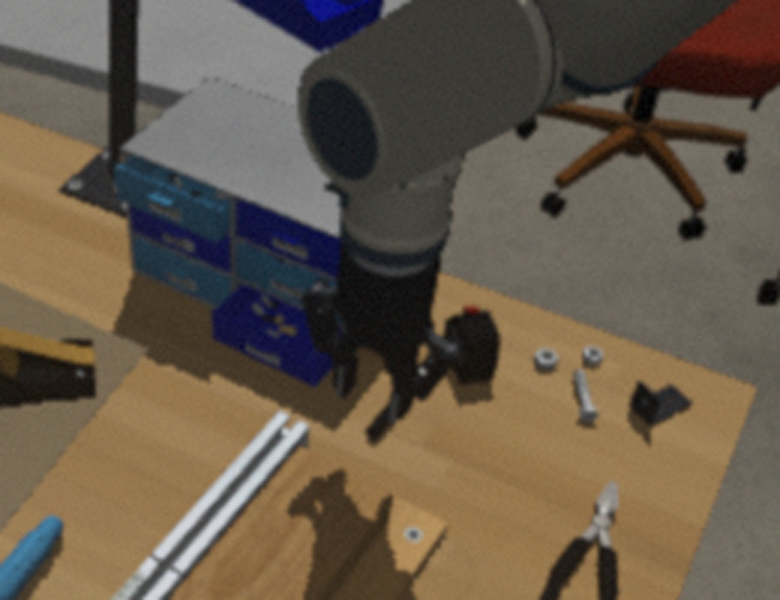

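```bash
python3 -m crank '[{"dx":-0.015,"dy":0.01,"dz":0.12,"rx":0,"ry":0,"rz":0,"grip":0},{"dx":-0.015,"dy":0.01,"dz":0.24,"rx":0,"ry":0,"rz":0,"grip":0},{"dx":-0.015,"dy":0.01,"dz":0.34,"rx":0,"ry":0,"rz":0,"grip":0},{"dx":-0.015,"dy":0.01,"dz":0.38,"rx":0,"ry":0,"rz":0,"grip":0},{"dx":-0.015,"dy":0.01,"dz":0.39,"rx":0,"ry":0,"rz":0,"grip":0},{"dx":-0.015,"dy":0.01,"dz":0.39,"rx":0,"ry":0,"rz":0,"grip":0}]'
python3 -m crank '[{"dx":0.03,"dy":0,"dz":0,"rx":0,"ry":0,"rz":0,"grip":0},{"dx":0.06,"dy":0,"dz":0,"rx":0,"ry":0,"rz":0,"grip":0},{"dx":0.09,"dy":0,"dz":0,"rx":0,"ry":0,"rz":0,"grip":0},{"dx":0.12,"dy":0,"dz":0,"rx":0,"ry":0,"rz":0,"grip":0},{"dx":0.15,"dy":0,"dz":0,"rx":0,"ry":0,"rz":0,"grip":0},{"dx":0.18,"dy":0,"dz":0,"rx":0,"ry":0,"rz":0,"grip":0},{"dx":0.2,"dy":0,"dz":0,"rx":0,"ry":0,"rz":0,"grip":0},{"dx":0.2,"dy":0,"dz":0,"rx":0,"ry":0,"rz":0,"grip":0}]'
python3 - <<'E'
from h import *
import cv2
rep((-.012,-.11),.02)
c=imaging.camera("wrist");im=c["image"][:,:,::-1]
cv2.imwrite("pics/p_wrist.png",im)
E
```

```text
t: 13.73
tcp_pos: [0.5043, -0.1881, 0.0205]
orientation: [-2.304, -2.134, 0.001]
contact_force: [1.0, -0.3, -0.0]
width: 0.496
t: 14.4
tcp_pos: [0.5081, -0.1369, 0.0208]
orientation: [-2.302, -2.136, 0.0]
contact_force: [0.1, -0.6, -0.8]
width: 0.503
t 14.4 tcp [ 0.5081 -0.1369  0.0208] jig [-0.0124 -0.2133] yaw_x-jig 1.5705 toolz [-0.001  0.001 -1.   ] F [ 0.1  -0.61 -0.79] w 0.503
need d units [0.413 0.002 0.003]
```

View pics/p_wrist.png

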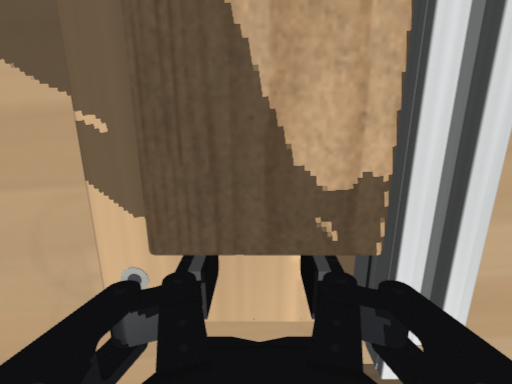

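The fingers are at the board's end (row ≈255) and it stays beside the fence. I'll keep pushing left.

```bash
python3 -m crank '[{"dx":0.03,"dy":0,"dz":0,"rx":0,"ry":0,"rz":0,"grip":0},{"dx":0.06,"dy":0,"dz":0,"rx":0,"ry":0,"rz":0,"grip":0},{"dx":0.1,"dy":0,"dz":0,"rx":0,"ry":0,"rz":0,"grip":0},{"dx":0.14,"dy":0,"dz":0,"rx":0,"ry":0,"rz":0,"grip":0},{"dx":0.17,"dy":0,"dz":0,"rx":0,"ry":0,"rz":0,"grip":0},{"dx":0.2,"dy":0,"dz":0,"rx":0,"ry":0,"rz":0,"grip":0},{"dx":0.22,"dy":0,"dz":0,"rx":0,"ry":0,"rz":0,"grip":0},{"dx":0.22,"dy":0,"dz":0,"rx":0,"ry":0,"rz":0,"grip":0}]'
python3 -m crank '[{"dx":0.03,"dy":0,"dz":0,"rx":0,"ry":0,"rz":0,"grip":0},{"dx":0.06,"dy":0,"dz":0,"rx":0,"ry":0,"rz":0,"grip":0},{"dx":0.09,"dy":0,"dz":0,"rx":0,"ry":0,"rz":0,"grip":0},{"dx":0.11,"dy":0,"dz":0,"rx":0,"ry":0,"rz":0,"grip":0},{"dx":0.12,"dy":0,"dz":0,"rx":0,"ry":0,"rz":0,"grip":0},{"dx":0.12,"dy":0,"dz":0,"rx":0,"ry":0,"rz":0,"grip":0}]'
python3 - <<'E'
from h import *
import cv2
rep((-.012,-.1),.02)
c=imaging.camera("wrist");im=c["image"][:,:,::-1]
cv2.imwrite("pics/q_wrist.png",im)
E
```

```text
t: 15.12
tcp_pos: [0.5124, -0.0822, 0.0208]
orientation: [-2.302, -2.137, 0.0]
contact_force: [-0.6, 0.3, 0.2]
width: 0.5
t: 15.62
tcp_pos: [0.5148, -0.0528, 0.0208]
orientation: [-2.303, -2.136, -0.0]
contact_force: [0.5, 0.6, 0.7]
width: 0.503
t 15.62 tcp [ 0.5148 -0.0528  0.0208] jig [-0.012  -0.1289] yaw_x-jig 1.5702 toolz [-0.  0. -1.] F [0.49 0.63 0.71] w 0.503
need d units [0.116 0.    0.003]
```

View pics/q_wrist.png

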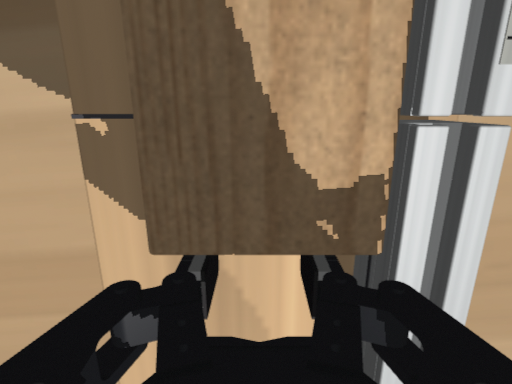

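```bash
python3 -m crank '[{"dx":0.02,"dy":0,"dz":0,"rx":0,"ry":0,"rz":0,"grip":0},{"dx":0.04,"dy":0,"dz":0,"rx":0,"ry":0,"rz":0,"grip":0},{"dx":0.06,"dy":0,"dz":0,"rx":0,"ry":0,"rz":0,"grip":0},{"dx":0.07,"dy":0,"dz":0,"rx":0,"ry":0,"rz":0,"grip":0},{"dx":0.07,"dy":0,"dz":0,"rx":0,"ry":0,"rz":0,"grip":0}]'
python3 -m crank '[{"dx":0.01,"dy":0,"dz":0,"rx":0,"ry":0,"rz":0,"grip":0},{"dx":0.015,"dy":0,"dz":0,"rx":0,"ry":0,"rz":0,"grip":0},{"dx":0.015,"dy":0,"dz":0,"rx":0,"ry":0,"rz":0,"grip":0}]'
python3 -m crank '[{"dx":0.01,"dy":0,"dz":0,"rx":0,"ry":0,"rz":0,"grip":0},{"dx":0.015,"dy":0,"dz":0,"rx":0,"ry":0,"rz":0,"grip":0},{"dx":0.015,"dy":0,"dz":0,"rx":0,"ry":0,"rz":0,"grip":0}]'
python3 - <<'E'
from h import *
import cv2
rep((-.012,-.1),.02)
c=imaging.camera("scene");im=c["image"][:,:,::-1]
cv2.imwrite("pics/r.png",cv2.resize(im[200:370,130:380],None,fx=3,fy=3,interpolation=cv2.INTER_CUBIC))
E
```

```text
t: 16.08
tcp_pos: [0.5161, -0.0354, 0.0209]
orientation: [-2.303, -2.136, -0.0]
contact_force: [-0.3, 0.5, 0.3]
width: 0.498
t: 16.33
tcp_pos: [0.5164, -0.0322, 0.0208]
orientation: [-2.304, -2.136, -0.0]
contact_force: [-0.7, -0.3, -0.3]
width: 0.502
t: 16.58
tcp_pos: [0.5166, -0.0285, 0.0208]
orientation: [-2.304, -2.136, -0.0]
contact_force: [-0.3, -0.1, 0.2]
width: 0.501
t 16.58 tcp [ 0.5166 -0.0285  0.0208] jig [-0.012  -0.1045] yaw_x-jig 1.5696 toolz [ 0.  0. -1.] F [-0.27 -0.08  0.22] w 0.501
need d units [ 0.018 -0.     0.003]
```

View pics/r.png

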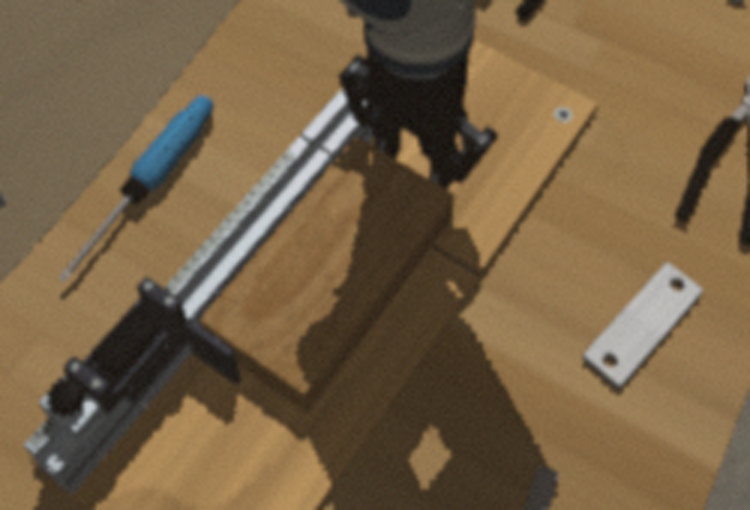

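Only a small gap to the stop plate is left. Small steps until the force rises.

```bash
python3 -m crank '[{"dx":0.006,"dy":0,"dz":0,"rx":0,"ry":0,"rz":0,"grip":0},{"dx":0.012,"dy":0,"dz":0,"rx":0,"ry":0,"rz":0,"grip":0},{"dx":0.012,"dy":0,"dz":0,"rx":0,"ry":0,"rz":0,"grip":0}]'
python3 -m crank '[{"dx":0.006,"dy":0,"dz":0,"rx":0,"ry":0,"rz":0,"grip":0},{"dx":0.012,"dy":0,"dz":0,"rx":0,"ry":0,"rz":0,"grip":0},{"dx":0.012,"dy":0,"dz":0,"rx":0,"ry":0,"rz":0,"grip":0}]'
python3 -c "
from h import *
rep()"
```

```text
t: 16.88
tcp_pos: [0.5169, -0.0255, 0.0208]
orientation: [-2.304, -2.136, -0.0]
contact_force: [-0.4, -1.1, 0.8]
width: 0.499
t: 17.13
tcp_pos: [0.5171, -0.0224, 0.0208]
orientation: [-2.304, -2.136, -0.0]
contact_force: [0.5, -1.0, -0.2]
width: 0.498
t 17.13 tcp [ 0.5171 -0.0224  0.0208] jig [-0.012  -0.0984] yaw_x-jig 1.5696 toolz [-0.  0. -1.] F [ 0.49 -0.99 -0.23] w 0.498
```

```bash
python3 -m crank '[{"dx":0.006,"dy":0,"dz":0,"rx":0,"ry":0,"rz":0,"grip":0},{"dx":0.012,"dy":0,"dz":0,"rx":0,"ry":0,"rz":0,"grip":0},{"dx":0.012,"dy":0,"dz":0,"rx":0,"ry":0,"rz":0,"grip":0}]'
python3 -m crank '[{"dx":0.006,"dy":0,"dz":0,"rx":0,"ry":0,"rz":0,"grip":0},{"dx":0.008,"dy":0,"dz":0,"rx":0,"ry":0,"rz":0,"grip":0},{"dx":0.008,"dy":0,"dz":0,"rx":0,"ry":0,"rz":0,"grip":0}]'
python3 - <<'E'
from h import *
import cv2
rep((-.012,-.1),.02)
c=imaging.camera("scene");im=c["image"][:,:,::-1]
cv2.imwrite("pics/s.png",cv2.resize(im[270:350,160:270],None,fx=7,fy=7,interpolation=cv2.INTER_CUBIC))
E
```

```text
t: 17.38
tcp_pos: [0.5171, -0.0211, 0.0209]
orientation: [2.303, 2.136, -0.002]
contact_force: [-2.1, -15.1, 0.8]
width: 0.496
t: 17.63
tcp_pos: [0.5169, -0.0209, 0.0209]
orientation: [2.302, 2.135, -0.005]
contact_force: [-3.3, -28.8, 2.9]
width: 0.502
t 17.63 tcp [ 0.5169 -0.0209  0.0209] jig [-0.0123 -0.097 ] yaw_x-jig 1.5701 toolz [-0.001 -0.003 -1.   ] F [ -3.28 -28.83   2.88] w 0.502
need d units [-0.012  0.001  0.003]
```

View pics/s.png

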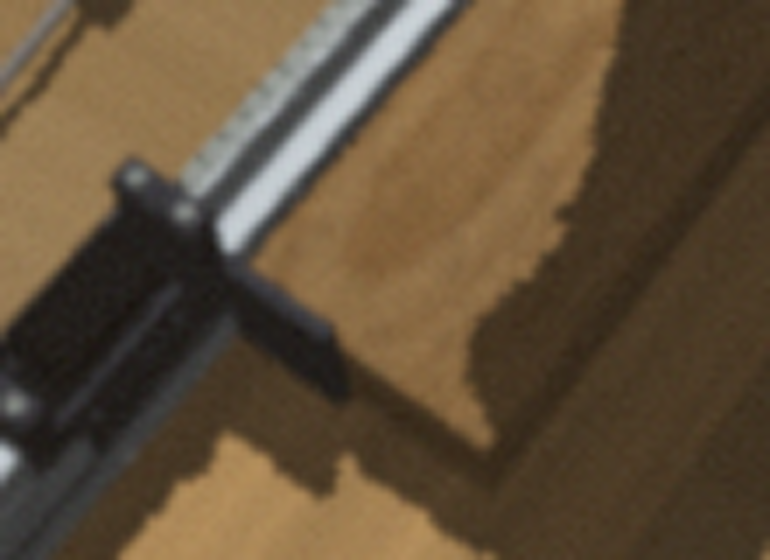

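Contact with the stop plate at 29 N. I'll back off, lift, and check the fence gap.

```bash
python3 -m crank '[{"dx":-0.03,"dy":0,"dz":0,"rx":0,"ry":0,"rz":0,"grip":0},{"dx":-0.08,"dy":0,"dz":0,"rx":0,"ry":0,"rz":0,"grip":0},{"dx":-0.12,"dy":0,"dz":-0.1,"rx":0,"ry":0,"rz":0,"grip":0},{"dx":-0.12,"dy":0,"dz":-0.25,"rx":0,"ry":0,"rz":0,"grip":0},{"dx":-0.12,"dy":-0.1,"dz":-0.4,"rx":0,"ry":0,"rz":0,"grip":0},{"dx":-0.12,"dy":-0.2,"dz":-0.5,"rx":0,"ry":0,"rz":0.3,"grip":1},{"dx":-0.12,"dy":-0.3,"dz":-0.6,"rx":0,"ry":0,"rz":0.6,"grip":1},{"dx":-0.12,"dy":-0.4,"dz":-0.6,"rx":0,"ry":0,"rz":1,"grip":1}]'
python3 -m crank '[{"dx":0,"dy":0,"dz":0,"rx":0,"ry":0,"rz":1,"grip":1},{"dx":0,"dy":0,"dz":0,"rx":0,"ry":0,"rz":1,"grip":1},{"dx":0,"dy":0,"dz":0,"rx":0,"ry":0,"rz":1,"grip":1},{"dx":0,"dy":0,"dz":0,"rx":0,"ry":0,"rz":1,"grip":1},{"dx":0,"dy":0,"dz":0,"rx":0,"ry":0,"rz":1,"grip":1},{"dx":0,"dy":0,"dz":0,"rx":0,"ry":0,"rz":1,"grip":1},{"dx":0,"dy":0,"dz":0,"rx":0,"ry":0,"rz":1,"grip":1},{"dx":0,"dy":0,"dz":0,"rx":0,"ry":0,"rz":1,"grip":1}]'
python3 - <<'E'
from h import *
import cv2
rep((-.12,.008),.017)
c=imaging.camera("wrist");im=c["image"][:,:,::-1]
cv2.imwrite("pics/t_wrist.png",cv2.resize(im,None,fx=1.5,fy=1.5,interpolation=cv2.INTER_CUBIC))
E
```

```text
t: 18.35
tcp_pos: [0.417, -0.0403, 0.1747]
orientation: [2.663, 1.659, 0.01]
contact_force: [0.6, 0.2, 0.2]
width: 0.903
t: 19.02
tcp_pos: [0.4154, -0.04, 0.1709]
orientation: [-3.098, -0.521, -0.0]
contact_force: [1.0, -0.9, 0.2]
width: 1.001
t 19.02 tcp [ 0.4154 -0.04    0.1709] jig [-0.1121 -0.1236] yaw_x-jig 0.4081 toolz [ 0.  0. -1.] F [ 0.98 -0.9   0.24] w 1.001
need d units [ 0.18  -0.495  0.616]
```

View pics/t_wrist.png

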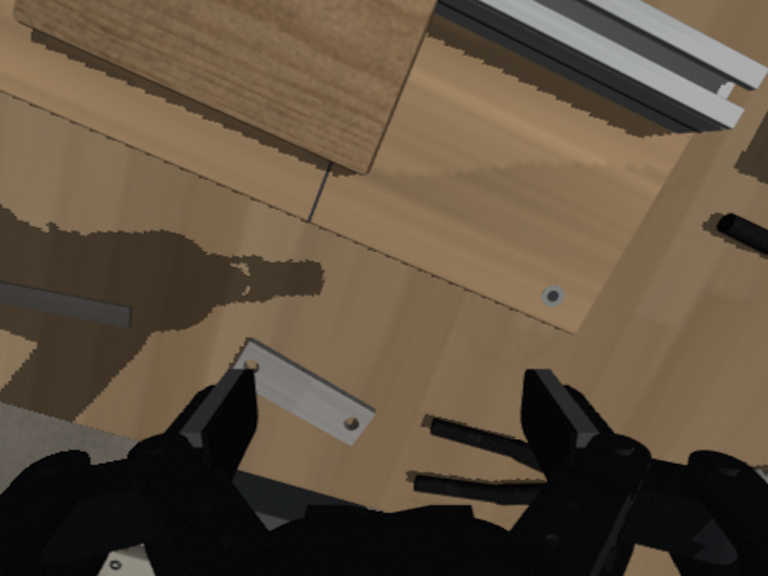

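```bash
python3 -m crank '[{"dx":0.18,"dy":-0.49,"dz":0,"rx":0,"ry":0,"rz":0.52,"grip":1},{"dx":0.18,"dy":-0.49,"dz":0,"rx":0,"ry":0,"rz":0.52,"grip":1},{"dx":0.18,"dy":-0.49,"dz":0,"rx":0,"ry":0,"rz":0.52,"grip":1},{"dx":0.18,"dy":-0.49,"dz":0,"rx":0,"ry":0,"rz":0.52,"grip":1},{"dx":0.18,"dy":-0.49,"dz":0,"rx":0,"ry":0,"rz":0.52,"grip":1},{"dx":0.18,"dy":-0.49,"dz":0,"rx":0,"ry":0,"rz":0.52,"grip":1}]'
python3 - <<'E'
from h import *
import cv2
rep((-.12,.008),.017)
c=imaging.camera("wrist");im=c["image"][:,:,::-1]
cv2.imwrite("pics/u_wrist.png",cv2.resize(im,None,fx=1.5,fy=1.5,interpolation=cv2.INTER_CUBIC))
E
```

```text
t: 19.57
tcp_pos: [0.4176, 0.0915, 0.1708]
orientation: [-3.14, 0.107, 0.0]
contact_force: [0.2, -0.9, -0.6]
width: 1.002
t 19.57 tcp [0.4176 0.0915 0.1708] jig [-0.1196  0.0078] yaw_x-jig 0.0065 toolz [-0.  0. -1.] F [ 0.24 -0.91 -0.57] w 1.002
need d units [-0.001 -0.001  0.615]
```

View pics/u_wrist.png

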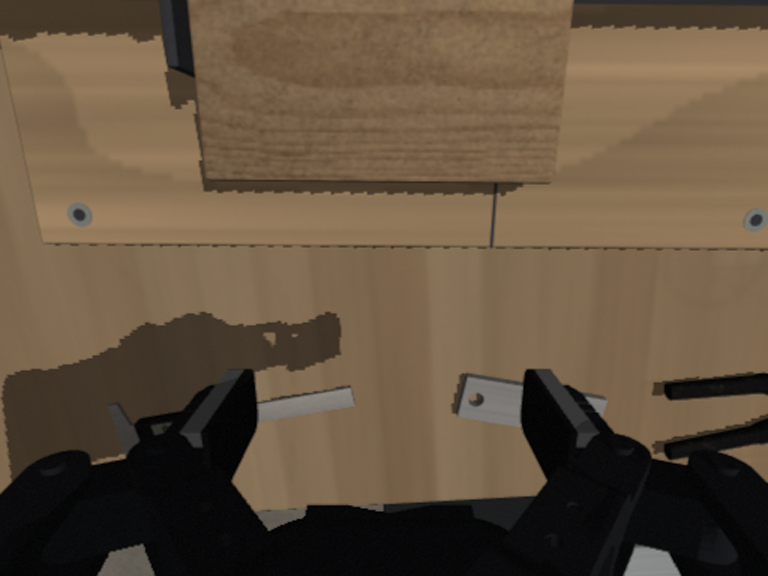

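The board's front edge (180→183) is parallel to the base edge (243→248), and its end meets the plate. One light seating push toward the fence.

```bash
python3 -m crank '[{"dx":0,"dy":0,"dz":0.15,"rx":0,"ry":0,"rz":0,"grip":1},{"dx":0,"dy":0,"dz":0.3,"rx":0,"ry":0,"rz":0,"grip":1},{"dx":0,"dy":0,"dz":0.45,"rx":0,"ry":0,"rz":0,"grip":1},{"dx":0,"dy":0,"dz":0.55,"rx":0,"ry":0,"rz":0,"grip":1},{"dx":0,"dy":0,"dz":0.61,"rx":0,"ry":0,"rz":0,"grip":1},{"dx":0.05,"dy":0,"dz":0.61,"rx":0,"ry":0,"rz":0,"grip":1},{"dx":0.1,"dy":0,"dz":0.61,"rx":0,"ry":0,"rz":0,"grip":1},{"dx":0.13,"dy":0,"dz":0.61,"rx":0,"ry":0,"rz":0,"grip":1}]'
python3 -m crank '[{"dx":0.02,"dy":0,"dz":0,"rx":0,"ry":0,"rz":0,"grip":1},{"dx":0.04,"dy":0,"dz":0,"rx":0,"ry":0,"rz":0,"grip":1},{"dx":0.05,"dy":0,"dz":0,"rx":0,"ry":0,"rz":0,"grip":1},{"dx":0.056,"dy":0,"dz":0,"rx":0,"ry":0,"rz":0,"grip":1},{"dx":0.056,"dy":0,"dz":0,"rx":0,"ry":0,"rz":0,"grip":1}]'
python3 -c "
from h import *
rep((-.07,.008),.017)"
```

```text
t: 20.28
tcp_pos: [0.4513, 0.0867, 0.0179]
orientation: [3.139, -0.115, -0.0]
contact_force: [0.6, 0.1, -0.2]
width: 0.997
t: 20.7
tcp_pos: [0.4642, 0.087, 0.0185]
orientation: [-3.139, 0.115, -0.001]
contact_force: [-0.2, 0.5, 0.4]
width: 1.001
t 20.7 tcp [0.4642 0.087  0.0185] jig [-0.0728  0.0067] yaw_x-jig 0.001 toolz [ 0.  0. -1.] F [-0.24  0.52  0.39] w 1.001
need d units [ 0.011 -0.005  0.006]
```

```bash
python3 -m crank '[{"dx":0.006,"dy":0,"dz":0,"rx":0,"ry":0,"rz":0,"grip":1},{"dx":0.01,"dy":0,"dz":0,"rx":0,"ry":0,"rz":0,"grip":1},{"dx":0.01,"dy":0,"dz":0,"rx":0,"ry":0,"rz":0,"grip":1}]'
python3 -m crank '[{"dx":0.006,"dy":0,"dz":0,"rx":0,"ry":0,"rz":0,"grip":1},{"dx":0.008,"dy":0,"dz":0,"rx":0,"ry":0,"rz":0,"grip":1},{"dx":0.008,"dy":0,"dz":0,"rx":0,"ry":0,"rz":0,"grip":1}]'
```

```text
t: 20.95
tcp_pos: [0.4665, 0.0869, 0.0184]
orientation: [3.139, -0.115, -0.0]
contact_force: [-0.5, 0.3, 1.0]
width: 0.998
t: 21.2
tcp_pos: [0.4672, 0.0866, 0.0181]
orientation: [3.139, -0.115, -0.004]
contact_force: [-5.4, -0.8, 4.4]
width: 0.999
```

```bash
python3 -m crank '[{"dx":0.006,"dy":0,"dz":0,"rx":0,"ry":0,"rz":0,"grip":1},{"dx":0.006,"dy":0,"dz":0,"rx":0,"ry":0,"rz":0,"grip":1},{"dx":0.006,"dy":0,"dz":0,"rx":0,"ry":0,"rz":0,"grip":1}]'
python3 -m crank '[{"dx":-0.03,"dy":0,"dz":0,"rx":0,"ry":0,"rz":0,"grip":1},{"dx":-0.08,"dy":0,"dz":0,"rx":0,"ry":0,"rz":0,"grip":1},{"dx":-0.12,"dy":0,"dz":0,"rx":0,"ry":0,"rz":0,"grip":1},{"dx":-0.15,"dy":0,"dz":-0.1,"rx":0,"ry":0,"rz":0,"grip":1},{"dx":-0.15,"dy":0,"dz":-0.25,"rx":0,"ry":0,"rz":0,"grip":1},{"dx":-0.15,"dy":0,"dz":-0.4,"rx":0,"ry":0,"rz":0,"grip":1},{"dx":-0.15,"dy":0,"dz":-0.55,"rx":0,"ry":0,"rz":0,"grip":1},{"dx":-0.1,"dy":0,"dz":-0.7,"rx":0,"ry":0,"rz":0,"grip":1}]'
python3 -m crank '[{"dx":0.15,"dy":0,"dz":-0.1,"rx":0,"ry":0,"rz":0,"grip":1},{"dx":0.25,"dy":0,"dz":-0.2,"rx":0,"ry":0,"rz":0,"grip":1},{"dx":0.25,"dy":0,"dz":-0.3,"rx":0,"ry":0,"rz":0,"grip":1},{"dx":0.25,"dy":0,"dz":-0.3,"rx":0,"ry":0,"rz":0,"grip":1},{"dx":0.25,"dy":0,"dz":-0.3,"rx":0,"ry":0,"rz":0,"grip":1}]'
python3 - <<'E'
from h import *
import cv2
rep()
for n in ["wrist","scene"]:
    im=imaging.camera(n)["image"][:,:,::-1]
    cv2.imwrite(f"pics/v_{n}.png",cv2.resize(im,None,fx=1.5,fy=1.5,interpolation=cv2.INTER_CUBIC))
E
```

```text
t: 21.45
tcp_pos: [0.4672, 0.0864, 0.0179]
orientation: [3.139, -0.116, -0.008]
contact_force: [-9.1, 2.0, 5.4]
width: 0.998
t: 22.12
tcp_pos: [0.4426, 0.0883, 0.1946]
orientation: [3.139, -0.115, -0.003]
contact_force: [1.1, -0.2, -1.2]
width: 1.0
t: 22.53
tcp_pos: [0.5082, 0.0839, 0.2694]
orientation: [-3.139, 0.116, -0.005]
contact_force: [-0.7, 0.5, -1.2]
width: 0.997
t 22.53 tcp [0.5082 0.0839 0.2694] jig [-0.0287  0.0069] yaw_x-jig 0.0006 toolz [ 0.003  0.    -1.   ] F [-0.72  0.5  -1.21] w 0.997
```

View pics/v_wrist.png

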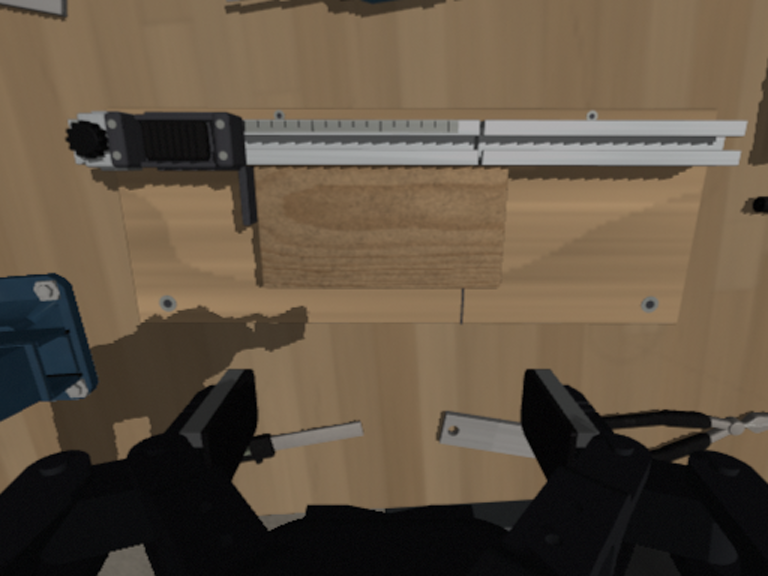

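View pics/v_scene.png

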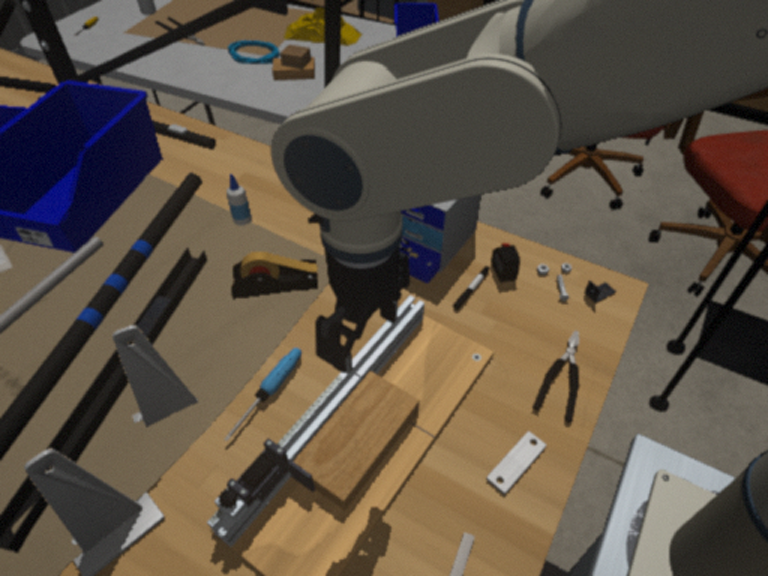

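```bash
python3 - <<'E'
from h import *
import cv2
from rig import env
s=env.state()
c=imaging.camera("wrist");im=c["image"][:,:,::-1]
cv2.imwrite("pics/w.png",cv2.resize(im[65:205,40:190],None,fx=4.2,fy=4.2,interpolation=cv2.INTER_CUBIC))
g=lambda u,v,z:(w2j(wray(c,s,u/1.5,v/1.5,z))*1e3).round(1)
print("board FL,NL,NR,FR",g(257,168,.05),g(262,288,.05),g(502,289,.05),g(507,169,.05),"fence",g(600,163,.06))
E
```

```text
board FL,NL,NR,FR [ 34.2 108.3] [-62.3 111.9] [-62.7 -88.5] [ 34.  -85.2] fence [  38.7 -152.1]
```

View pics/w.png

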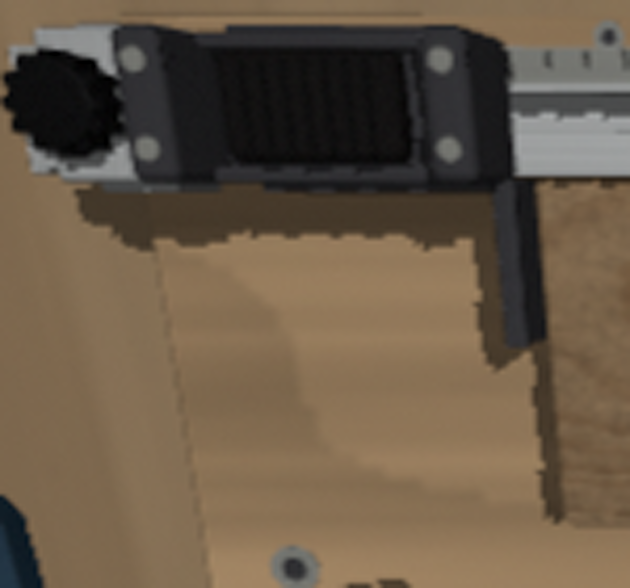

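The board touches the plate, sits square along the fence, and the arm is clear. Handing in.

```bash
python3 - <<'E'
from rig import ticket
print(ticket.close_job())
E
```

```text
the job is handed in; nothing more can be done
None
```

The job is handed in, at about 23 s of the 72 s allowed. Hand-in reports no verdict, so the result below rests on my own checks.

**What I did:**
- **Length stop:** I pressed the pad with the shut fingers (about 11 N) and slid the stop about 98 mm left. It met the setup stop with a 7 N reaction. I then lifted straight off so the brake could grip.
- **Board:** I pushed it flush to the fence (about 21 N), then along it until it met the stop plate (29 N). A last light push (9 N) seated it against the fence.

**Last checks:**
- **Length stop:** the pictures show no gap between it and the setup stop. I could not measure directly that the pad is fully up.
- **Stop plate:** the board's end touches it, with no gap visible.
- **Squareness:** the front edge is parallel to the fence, at jig x −62.3 mm and −62.7 mm at its two ends.
- **Clearances:** nothing touched the arm at the end. The tools looked undisturbed in the last picture, though I only checked that by eye.

**Disagreements:**
- **Board front edge:** the camera put it 2.5 mm short of the ideal −60 mm, about the 2 mm calibration error. The fingers stopped there under force, so I took the board as flush.
- **Slide length:** the slide was about 4 mm longer than the 94 mm I had estimated from the pictures. I relied on the contact force there.

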